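# Find the mini-centrifuge whose lid hinge binds

### The job

Get the three mini-centrifuges ready for loading: swing all three lids up by their tabs, feeling how they go, until they stand fully open at their stops. One of the hinges has gone bad and binds part-way: do not force it or lift the machine off its feet, leave that lid where it binds until you have tried all three, then ease it fully shut so that nobody loads that one, and leave the two good ones open. Leave everything else on the bench where it is.

Things in the scene. Friction and masses are not known exactly. Their poses are not given: they have to be found in the camera images.
- unit_a: mini-centrifuge, 3 kg, standing loose on four rubber feet: white base 132 mm square, 77 mm high, black rotor, round clear domed lid 150 mm across, 44 mm high. Origin: centre of its underside; its -x side is the front (switch, knob, lid tab), z up. The three look alike; which is left, middle or right changes. About 9 N up and back at a lid's tab lifts the front feet
- tab_a (a point): grip point on the lid's lifting tab, 12 mm from its end: flat grey tongue 24 mm wide (y, along the hinge axis), 9 mm thick (z), 33 mm long (x, towards the hinge) in front of the lid rim; this point is 174 mm from the hinge axis and turns with the lid. Lid shut: level, 84 mm above the bench, 26 mm in front of the base, free space beside and below. Axes: the lid's
- hinge_a (a point): point on the lid's hinge axis, at its middle, on the base: 78 mm behind the unit's centre, 80 mm above the bench. The axis runs along the unit's y
- lid_a (a joint): lid angle, rad: 0 shut, grows as the tab swings up and back; starts at 0 to 0.25. A sound lid takes 1 to 3 N at the tab, stays where left, and has its firm end stop at 1.15. One lid of the three, unmarked, swings much the same at first but binds hard well before that; it stays where it binds when let go. 6 N at the tab is plain binding; 9 N, there or on a stop, is forcing
- unit_b: as unit_a: the same make, mini-centrifuge; same origin and axes
- tab_b (a point): as tab_a, on unit_b
- hinge_b (a point): as hinge_a, on unit_b
- lid_b (a joint): as lid_a, on unit_b
- unit_c: as unit_a: the same make, mini-centrifuge; same origin and axes
- tab_c (a point): as tab_a, on unit_c
- hinge_c (a point): as hinge_a, on unit_c
- lid_c (a joint): as lid_a, on unit_c
- beaker: bystander: small glass beaker, 42 mm across, 58 mm high, between two units; origin centre of its foot
- marker: bystander: marker pen 130 mm long, 13 mm thick, lying along its x between two units; origin under its middle
- dish: bystander: clear culture dish, 90 mm across, 15 mm high, in front of the units; origin centre of its underside
- forceps: bystander: steel forceps 120 mm long, 6 mm high, lying in front of the units; origin under its middle
- tube_rack: bystander: grey rack 75 x 190 x 52 mm with small tubes, behind the units; origin centre of its underside
- tip_box: bystander: pipette tip box 85 x 122 x 91 mm, behind the units; origin centre of its underside
- wash_bottle: bystander: wash bottle 72 mm across, 205 mm high, behind the units; origin centre of its underside

How it is judged:
By the outcome, as a careful person would: the job done as asked, in the order asked, and still so for the second after the job is handed in, with the robot touching nothing.
It also fails if it takes over 72 s, if anything falls off the work surface, if the arm or the gripper's body presses on something with over 40 N, if the wrist force passes 120 N, or if a joint passes its speed limit or range.

### The arm

A 6-joint arm with a two-finger parallel gripper is mounted at the origin on the work surface. World frame = base frame: x ahead of the robot, y to its left, z up, the work surface at z = 0. Lengths are in m, angles in degrees, forces in N, time in s.
With the tool pointing down it reaches from about 0.25 to 0.725 m from the base axis. Payload 9.7 kg.
Tool frame: the origin (TCP) lies at the very end of the fingers, on their centre line; the grasp point (between the pads) lies 19 mm behind it; x points along the fingers, z is the direction in which the jaws open and shut, and the axes are right-handed (so a half turn about x gives the same grasp; the last joint's range is limited). The gripper opens to 85 mm and grips with 20 to 120 N. Pads are 22 mm wide; open, the fingers measure 114 mm over their backs; the gripper's body (76 mm by 85 mm) begins 54 mm behind the grasp point. The pads swing forward as they close: fully open they stand 13 mm farther back than shut.
Start: joints at [73.396, 4.979, 10.078, 95.1, 0, 90], TCP at [0.157, 0.527, 0.231] pointing down, gripper open.
Joint ranges: [-179.16, 179.16], [-48.56, 103.87], [-65.8, 70.77], [-126.05, 130.52], [-82.76, 87.17], [-180, 180]. Speed limits (degrees/s): [127.2, 127.2, 147.25, 180, 180, 180].

### API

Orientations are given as [roll, pitch, yaw] about the fixed x, y, z axes, in that order (R = Rz(yaw) Ry(pitch) Rx(roll)).
In Python, from workcell import sensors, vision, job_done gives the robot as it stands.
- The arm moves only by the tool carry_out, never from a script. Its argument "increments" is a list of rows, each a list of 7 numbers: the turn, a rotation vector about the tool's x, y, z in degrees, then the shift along the tool's x, y, z in mm, then the opening in per cent of the stroke, from 0 (shut) to 100 (fully open). A call has 1 to 12 rows; each row shifts and turns the commanded pose from where the row before left it, along the tool's axes as they then stand; what a row does not reach is not made up. A row lasts 1/8 s, in which the tool goes at most 62.5 mm and 10.7 degrees, less where a joint would pass 70% of its speed; a pose out of reach is approached as far as the arm can. A call is refused whole if a number of a shift passes 62.5 or a number of a turn 10.7, either way. A call with a gripper value outside its range is refused whole. The fingers move at their own pace and stop on an object; "squeeze" is the grip in N (left out, the last holds). Time passes only in rows, so rows that do not move let the fingers close. It gives the time, the measured TCP pose, the force and the opening at its end, in the units of the state.
- sensors.get_obs(): the state, without advancing time (a new reading comes with each control period).
- vision.camera(name): name is "scene" or "top"; returns the picture (420x560x3 uint8, red, green, blue); there is no depth.
- vision.calibration(name): a dict with "camera_matrix" (3x3 intrinsics, pixels), "dist" ([k1, k2, p1, p2, k3] as OpenCV has them; the pictures are not rectified), "extrinsics" (4x4, takes a point from world to camera coordinates). Camera axes: x right, y up, looking along -z (the intrinsics and any distortion apply to the point x, -y, -z); pixel columns grow to the right and rows downward; lengths in m; the calibration is good to about 2 mm. A picture is of the moment at which its call begins. calibration takes no time and is no camera call.
- job_done(): hands the job in, once; it reports no verdict.
The state is a dict: "time": time; "q": joint angles; "qd": joint speeds; "joint_efforts": joint torques, N m; "ee_pos": TCP position; "tcp_rot": TCP orientation; "wrist_force": force on the tool from outside, world axes, zero at the start; "torque": the same for the moment, N m; "opening": finger opening in m.
Only numpy, scipy, OpenCV 4.12 (cv2) and the standard library are available. Lean on these libraries where they do the work, as an engineer would, in place of code of your own. Each camera call takes 0.05 s, during which the arm holds its last target.

## Working session

There is one attempt and no reset: what is moved stays moved. The work goes in short steps, Python scripts to look and compute and a tool call to move; the robot and the scene stay as the last step left them, time stands still between calls to the robot, and variables do not carry over. Pictures are saved under pics/ and viewed, and the job is handed in when it is done.

Besides the shell and the picture viewer there is one more tool, called after ">>>" by a JSON object that holds its "method" and its "body". carry_out: Moves the arm, as the interface text tells. Its arguments: {"type":"object","properties":{"increments":{"type":"array"},"squeeze":{"type":"number"}},"required":["increments"]}

```bash
ls; mkdir -p pics
python3 - <<'E'
from workcell import sensors, vision
import cv2
print(sensors.get_obs())
for n in ("scene","top"):
    im=vision.camera(n); cv2.imwrite(f"pics/{n}0.png",cv2.cvtColor(im,cv2.COLOR_RGB2BGR))
    print(n,vision.calibration(n))
E
```

```text
pics
{'time': 0.0, 'q': array([ 7.33965462e+01,  5.01217946e+00,  1.00319933e+01,  9.51014605e+01,
       -8.04462938e-04,  8.99994935e+01]), 'qd': array([ 0.03054412,  0.04793833,  0.02078039,  0.06263009,  0.10132743,
       -0.02099006]), 'joint_efforts': array([ 6.89547469e-04, -5.20388031e+01,  4.64805257e+01,  1.65151973e-02,
        1.53499495e-04,  7.89862383e-06]), 'ee_pos': array([0.15709069, 0.52682024, 0.2305507 ]), 'tcp_rot': array([-179.43599116,   89.91834935, -106.03893784]), 'wrist_force': array([ 0.02636935, -0.06939506,  0.67032504]), 'torque': array([ 0.02364573, -0.00679773, -0.02150995]), 'opening': 0.08524445191853658}
scene {'camera_matrix': array([[400.86918808,   0.        , 276.83694734],
       [  0.        , 400.86918808, 214.02507834],
       [  0.        ,   0.        ,   1.        ]]), 'dist': array([-0.07437128,  0.        ,  0.        ,  0.        ,  0.        ]), 'extrinsics': array([[ 0.70723582,  0.70696719, -0.00385928, -0.41085759],
       [-0.45363735,  0.45798308,  0.76450288,  0.20767458],
       [ 0.54224593, -0.53893311,  0.64460876, -1.42473785],
       [ 0.        ,  0.        ,  0.        ,  1.        ]])}
top {'camera_matrix': array([[510.13473979,   0.        , 276.13101283],
       [  0.        , 510.13473979, 207.61125877],
       [  0.        ,   0.        ,   1.        ]]), 'dist': array([0.0170656, 0.       , 0.       , 0.       , 0.       ]), 'extrinsics': array([[ 0.01113316, -0.99973983,  0.01990794, -0.02182341],
       [ 0.99901118,  0.01197764,  0.04281579, -0.56650676],
       [-0.04304311,  0.01941158,  0.99888462, -1.20725511],
       [ 0.        ,  0.        ,  0.        ,  1.        ]])}
```

View pics/scene0.png

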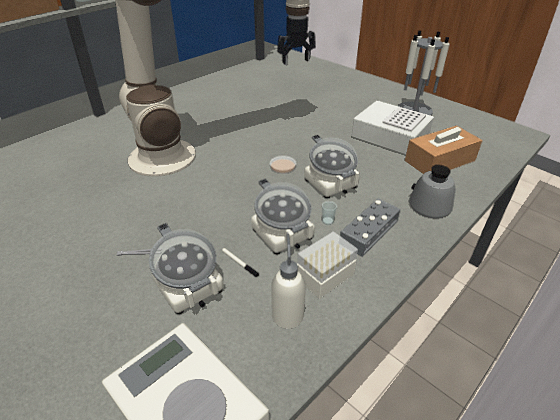

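View pics/top0.png

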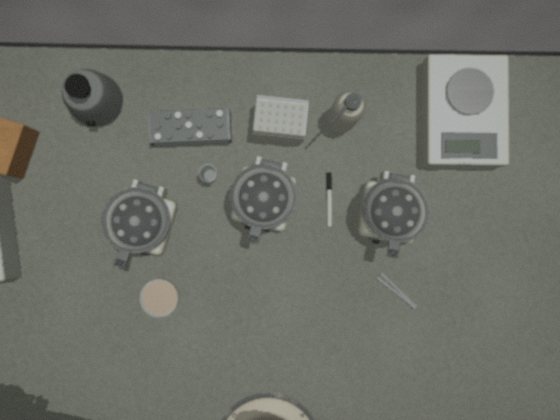

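The top view has +x up and +y to the left. It shows three units, at about (137,220), (263,197) and (395,211) px, with their tabs at the bottom (front) at (123,257), (255,230) and (393,247). I'll zoom in for detail.

Run:
```python
import cv2,numpy as np
t=cv2.imread("pics/top0.png"); s=cv2.imread("pics/scene0.png")
a=[cv2.resize(t[160:280,x:x+130],None,fx=4,fy=4,interpolation=cv2.INTER_CUBIC) for x in (80,200,335)]
cv2.imwrite("pics/topzoom.png",cv2.resize(np.hstack(a),(800,246*1)) if 0 else np.hstack([cv2.resize(i,(266,246)) for i in a]))
for k,(x,y) in enumerate(((290,120),(235,165),(130,210))):
    pass
b=[cv2.resize(s[y:y+110,x:x+110],(266,266),interpolation=cv2.INTER_CUBIC) for x,y in ((280,115),(230,160),(130,205))]
cv2.imwrite("pics/zoom.png",np.vstack([np.hstack([cv2.resize(i,(266,246)) for i in a]),np.hstack(b)]))
```

```text
(no output)
```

View pics/zoom.png

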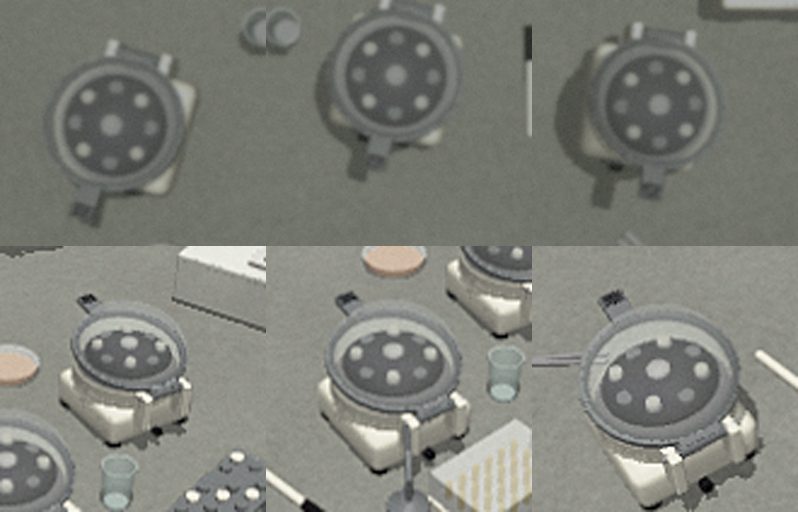

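Each unit shows a tab, a ring lid and two white hinge posts. Next I'll enlarge the tabs and posts to pick pixels.

```bash
cat > z.py <<'E'
import cv2,numpy as np
def zoom(im,x,y,w,h,f):
    c=cv2.resize(im[y:y+h,x:x+w],None,fx=f,fy=f,interpolation=cv2.INTER_CUBIC)
    c=cv2.convertScaleAbs(c,alpha=1.5,beta=0)
    for i in range(0,w,5):
        cv2.line(c,(i*f,0),(i*f,4 if i%10 else 9),(0,255,255),1)
        if i%10==0: cv2.putText(c,str(x+i),(i*f+1,18),0,.33,(0,255,255),1)
    for j in range(0,h,5):
        cv2.line(c,(0,j*f),(4 if j%10 else 9,j*f),(0,255,255),1)
        if j%10==0 and j: cv2.putText(c,str(y+j),(10,j*f+4),0,.33,(0,255,255),1)
    return c
E
python3 - <<'E'
import cv2,numpy as np
from z import zoom
t=cv2.imread("pics/top0.png"); s=cv2.imread("pics/scene0.png")
cv2.imwrite("pics/zt.png",np.vstack([np.hstack([zoom(t,x,y,44,44,6) for x,y in ((105,230),(235,205),(370,220))]),
 np.hstack([zoom(t,x,y,44,44,6) for x,y in ((125,170),(250,147),(375,160))])]))
cv2.imwrite("pics/zs.png",np.vstack([np.hstack([zoom(s,x,y,44,44,6) for x,y in ((300,125),(248,172),(140,220))]),
 np.hstack([zoom(s,x,y,44,44,6) for x,y in ((325,160),(280,210),(185,265))])]))
E
```

```text
(no output)
```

View pics/zt.png

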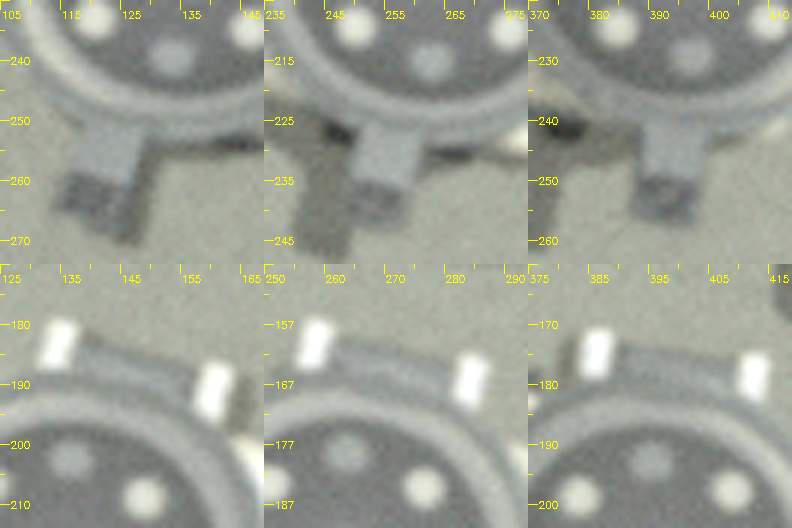

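View pics/zs.png

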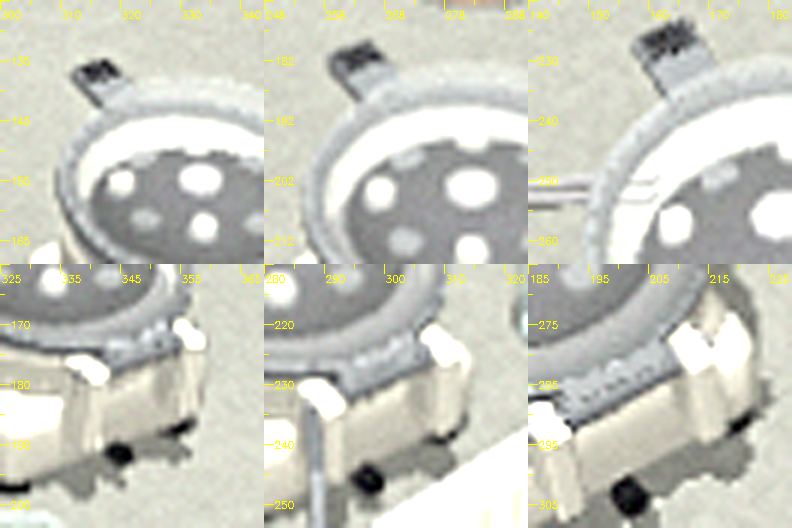

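```bash
cat > geo.py <<'E'
import cv2,numpy as np
from workcell import vision
C={n:vision.calibration(n) for n in("scene","top")}
def ray(n,p):
    c=C[n];u=cv2.undistortPoints(np.array([[p]],float),c["camera_matrix"],c["dist"])[0,0]
    R=c["extrinsics"][:3,:3];t=c["extrinsics"][:3,3]
    d=R.T@np.array([u[0],-u[1],-1.]); return -R.T@t,d/np.linalg.norm(d)
def plane(n,p,z):
    o,d=ray(n,p); return o+d*(z-o[2])/d[2]
def tri(pt,ps):
    o1,d1=ray("top",pt);o2,d2=ray("scene",ps)
    A=np.stack([d1,-d2],1);k=np.linalg.lstsq(A,o2-o1,rcond=None)[0]
    a=o1+k[0]*d1;b=o2+k[1]*d2;return (a+b)/2,np.linalg.norm(a-b)
E
python3 - <<'E'
from geo import *
np.set_printoptions(precision=4,suppress=True)
U={'L':[((119.7,263.3),(316.3,137)),((134.7,183.2),(356.7,171.5)),((160.5,191),(339.5,177.7))],
'M':[((254,238.8),(263.5,181.5)),((258.7,160.2),(310.2,223.5)),((284.3,166.5),(289.7,231.8))],
'R':[((392.5,253.3),(163.5,226.7)),((386.5,174.8),(212.3,278.5)),((412.5,178.7),(188.3,291))]}
for k,v in U.items():
    for a,b in v: print(k,*tri(a,b))
    p,q=plane("top",v[1][0],.09),plane("top",v[2][0],.09); m=(p+q)/2; d=p-q
    print(' post mid',m,'sep',np.linalg.norm(d),'yaw from posts',np.degrees(np.arctan2(-d[0],d[1])))
    T=tri(*v[0])[0]; e=m-T; print(' tab->hinge horiz',np.hypot(e[0],e[1]),'yaw',np.degrees(np.arctan2(e[1],e[0])))
E
```

```text
L [0.4382 0.3227 0.1189] 0.0004075621456672287
L [0.6156 0.3055 0.0784] 0.0015637192947962324
L [0.5979 0.2469 0.0761] 0.0012691335954120564
 post mid [0.6057 0.2732 0.09  ] sep 0.05983672834208717 yaw from posts -16.180130855321423
 tab->hinge horiz 0.17468559541394255 yaw -16.449637049451383
M [0.4941 0.0347 0.1175] 0.0013902342913330334
M [0.6721 0.0278 0.0787] 0.0030070814453856632
M [ 0.6576 -0.0313  0.0792] 0.0005896809335078618
 post mid [ 0.6627 -0.0023  0.09  ] sep 0.05919791042059352 yaw from posts -13.10303756689612
 tab->hinge horiz 0.17261209165589314 yaw -12.365679754238824
R [ 0.4659 -0.2663  0.1249] 0.0007848549019340451
R [ 0.6418 -0.2633  0.0804] 0.0013607971150962827
R [ 0.6336 -0.3222  0.0812] 0.0015020725826141433
 post mid [ 0.6363 -0.2909  0.09  ] sep 0.05930563858269406 yaw from posts -7.820477212460656
 tab->hinge horiz 0.17212810268434872 yaw -8.227108827509108
```

```bash
cat > plan.py <<'E'
from geo import *
from scipy.spatial.transform import Rotation as Ro
from workcell import sensors
np.set_printoptions(precision=3,suppress=True)
Hg={'L':((.606,.2732),-16.4),'M':((.6627,-.0023),-12.5),'R':((.6363,-.2909),-8.1)}
def axes(k):
    y=np.radians(Hg[k][1]);return np.array([np.cos(y),np.sin(y),0]),np.array([-np.sin(y),np.cos(y),0])
def tab(k,th,r=.174):
    u,_=axes(k);p=th+.023;h=np.array([*Hg[k][0],.08]);return h-u*r*np.cos(p)+np.array([0,0,r*np.sin(p)])
def toolR(k,dip,s=1):
    u,v=axes(k);a=np.radians(dip);x=np.cos(a)*u-np.sin(a)*np.array([0,0,1]);z=s*v
    return np.stack([x,np.cross(z,x),z],1)
def cur():
    o=sensors.get_obs();return o,o["ee_pos"],Ro.from_euler("xyz",o["tcp_rot"],degrees=True).as_matrix()
def togo(tp,tR,p,R):
    rv=np.degrees(Ro.from_matrix(R.T@tR).as_rotvec());return rv,R.T@(tp-p)*1000
E
python3 - <<'E'
from plan import *
o,p,R=cur(); print(R)
for k in 'LMR':
    print(k,[tab(k,t) for t in (.2,)])
for s in(1,-1):
    tR=toolR('L',62,s); t=tab('L',.2,.176)+tR[:,0]*.016
    rv,sh=togo(t,tR,p,R); print(s,t,rv,np.linalg.norm(rv),sh); 
    sb=t-tR[:,0]*.07; print(' standoff',sb,'world shift',sb-p, 'in final tool', tR.T@(sb-p)*1000)
E
```

```text
[[-0.    -0.958  0.286]
 [-0.001  0.286  0.958]
 [-1.    -0.    -0.001]]
L [array([0.443, 0.321, 0.118])]
M [array([0.497, 0.034, 0.118])]
R [array([ 0.468, -0.267,  0.118])]
1 [0.449 0.32  0.105] [ -0.184  -0.116 -27.999] 28.00010128083343 [ 125.999 -338.529 -115.269]
 standoff [0.417 0.329 0.167] world shift [ 0.26  -0.198 -0.064] in final tool [ 199.863 -239.453 -116.624]
-1 [0.449 0.32  0.105] [174.477 -43.501   0.18 ] 179.81797109063874 [ 125.999 -338.529 -115.269]
 standoff [0.417 0.329 0.167] world shift [ 0.26  -0.198 -0.064] in final tool [199.863 239.453 116.624]
```

>>> {"method": "carry_out", "body": {"increments": [[0,0,0,8,-43,-16,60],[0,0,0,8,-43,-16,60],[0,0,0,8,-43,-16,60],[0,0,0,8,-43,-16,60],[0,0,0,8,-43,-16,60],[0,0,0,8,-43,-16,60],[0,0,0,8,-43,-16,60],[0,0,-7,0,0,0,60],[0,0,-7,0,0,0,60],[0,0,-7,0,0,0,60],[0,0,-7,0,0,0,60],[0,0,0,0,0,0,60]], "squeeze": 20}}

```text
time: 1.6
ee_pos: [0.4122, 0.3339, 0.1744]
tcp_rot: [-90.1, 62.1, -16.6]
wrist_force: [-0.2, -0.1, 0.2]
opening: 0.051
```

```bash
cat > st.py <<'E'
import sys
from plan import *
k,dip,r,adv=sys.argv[1],float(sys.argv[2]),float(sys.argv[3]),float(sys.argv[4])
th=float(sys.argv[5]) if len(sys.argv)>5 else .2
o,p,R=cur();tR=toolR(k,dip);t=tab(k,th,r)+tR[:,0]*adv
print('t',o['time'],'p',p,'q',o['q'],'F',o['wrist_force'],'Ftool',R.T@o['wrist_force'],'open',o['opening'])
print('turn,shift',*togo(t,tR,p,R))
E
python3 st.py L 62 .176 .016
python3 - <<'E'
from z import *
from workcell import vision
for n in("top","scene"): cv2.imwrite(f"pics/{n}1.png",vision.camera(n)[...,::-1])
t=cv2.imread("pics/top1.png"); s=cv2.imread("pics/scene1.png")
cv2.imwrite("pics/v1.png",np.hstack([zoom(t,85,200,100,100,4),zoom(s,270,80,100,100,4)]))
E
```

```text
t 1.6 p [0.412 0.334 0.174] q [ 52.628 -10.779 -15.282  74.839 -25.989  66.612] F [-0.193 -0.12   0.246] Ftool [-0.288  0.018 -0.17 ] open 0.05104594472675815
turn,shift [-0.027 -0.093 -0.052] [79.72  -1.803 -3.366]
```

View pics/v1.png

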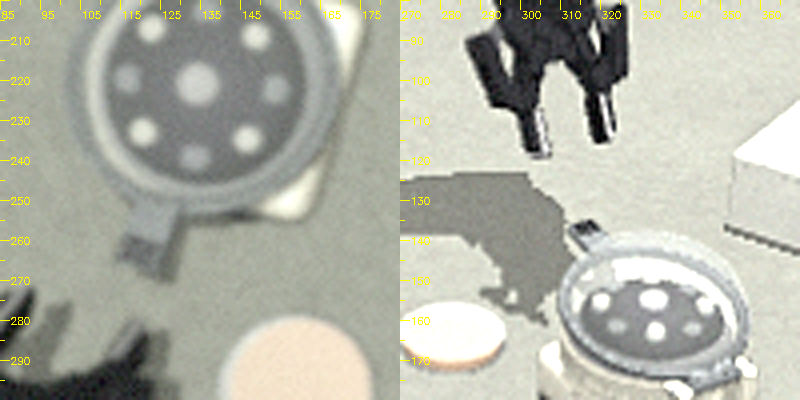

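Top view: the fingers are at about (93,276) and (121,282), just in front of the tab at (120,263). Everything lines up, so I'm moving in to straddle the tab.

>>> {"method": "carry_out", "body": {"increments": [[0,0,0,20,-0.5,-1,60],[0,0,0,20,-0.5,-1,60],[0,0,0,20,-0.4,-1,60],[0,0,0,19,-0.4,-0.4,60],[0,0,0,0,0,0,60],[0,0,0,0,0,0,50]]}}

```text
time: 2.45
ee_pos: [0.4501, 0.3195, 0.1072]
tcp_rot: [-89.9, 62.0, -16.6]
wrist_force: [0.0, -0.3, 0.4]
opening: 0.0429
```

```bash
python3 st.py L 62 .176 .016
python3 - <<'E'
from z import *
from workcell import vision
for n in("top","scene"): cv2.imwrite(f"pics/{n}2.png",vision.camera(n)[...,::-1])
t=cv2.imread("pics/top2.png"); s=cv2.imread("pics/scene2.png")
cv2.imwrite("pics/v2.png",np.hstack([zoom(t,85,200,100,100,4),zoom(s,270,80,100,100,4)]))
E
```

```text
t 2.45 p [0.45  0.319 0.107] q [ 47.999  -8.956 -21.272  64.841 -25.062  61.792] F [ 0.033 -0.304  0.355] Ftool [-0.258 -0.271 -0.282] open 0.04291105089789185
turn,shift [-0.238 -0.084 -0.029] [ 1.388  2.475 -0.402]
```

View pics/v2.png

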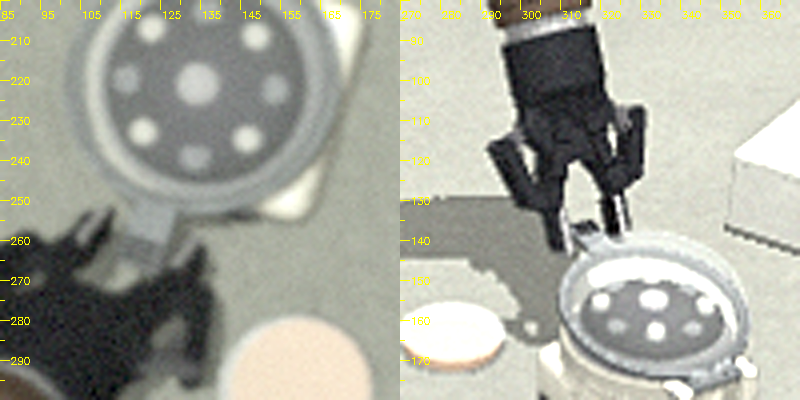

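The fingers straddle the tab, at (111,255) and (135,262) with the tab axis near (122,258). I'm closing gently in steps.

>>> {"method": "carry_out", "body": {"increments": [[0,0,0,1,2,-0.4,42],[0,0,0,0,0,0,36],[0,0,0,0,0,0,34],[0,0,0,0,0,0,32]]}}

```text
time: 3.05
ee_pos: [0.4483, 0.3194, 0.1046]
tcp_rot: [-90.0, 62.0, -16.6]
wrist_force: [0.7, -0.6, -0.2]
opening: 0.0274
```

```bash
python3 st.py L 62 .176 .016
```

```text
t 3.05 p [0.448 0.319 0.105] q [ 48.173  -9.057 -21.65   64.635 -25.13   61.914] F [ 0.663 -0.578 -0.246] Ftool [ 0.593 -0.591 -0.364] open 0.027404073527636533
turn,shift [-0.176 -0.089  0.   ] [-0.059 -0.264  0.158]
```

>>> {"method": "carry_out", "body": {"increments": [[0,0,0,0,0,0,30],[0,0,0,0,0,0,28.5]]}}

```text
time: 3.3
ee_pos: [0.4481, 0.3189, 0.1043]
tcp_rot: [-90.1, 62.0, -16.7]
wrist_force: [-2.6, -3.0, 1.5]
opening: 0.0249
```

```bash
python3 st.py L 62 .176 .016
```

```text
t 3.3 p [0.448 0.319 0.104] q [ 48.16   -9.057 -21.672  64.681 -25.145  61.914] F [-2.551 -2.951  1.529] Ftool [-2.098  0.698 -3.559] open 0.02489910192526211
turn,shift [-0.158 -0.158 -0.016] [-0.284 -0.445  0.726]
```

>>> {"method": "carry_out", "body": {"increments": [[0,0,0,0,0,-0.6,28.5],[0,0,0,0,0,0,20],[0,0,0,0,0,0,15]]}}

```text
time: 3.68
ee_pos: [0.448, 0.3188, 0.1044]
tcp_rot: [-90.0, 62.0, -16.6]
wrist_force: [-3.6, -1.3, -0.1]
opening: 0.0237
```

```bash
python3 st.py L 62 .176 .016
```

```text
t 3.675 p [0.448 0.319 0.104] q [ 48.143  -9.13  -21.734  64.633 -25.109  61.876] F [-3.64  -1.323 -0.121] Ftool [-1.351  2.804 -2.307] open 0.023724020289127637
turn,shift [-0.161 -0.102 -0.022] [-0.229 -0.478  0.841]
```

```bash
cat > arc.py <<'E'
import sys
from plan import *
k=sys.argv[1]; d=float(sys.argv[2]); adv=float(sys.argv[3]) if len(sys.argv)>3 else .0165
o,p,R=cur();u,v=axes(k);h=np.array([*Hg[k][0],.08]);z=np.array([0,0,1])
g=p-R[:,0]*adv-h; X=-g@u;Z=g[2];ph=np.arctan2(Z,X);rad=-u*np.cos(ph)+z*np.sin(ph);tan=u*np.sin(ph)+z*np.cos(ph)
F=o['wrist_force'];dip=np.degrees(np.arctan2(-R[2,0],R[:,0]@u))
print(f"t {o['time']:.2f} theta {ph-.023:.3f} ({np.degrees(ph-.023):.1f}deg) r {np.hypot(X,Z)*1000:.1f} lat {g@v*1000:.1f} dip {dip:.1f} | F resist {-F@tan:.2f} radial {F@rad:.2f} lat {F@v:.2f} | open {o['opening']*1000:.1f} torque {o['torque']}")
rho=R.T@(p-h)
w=np.radians(d);S=np.array([[np.cos(w),-np.sin(w),0],[np.sin(w),np.cos(w),0],[0,0,1]])
print(' row turn z',d,'shift',((S-np.eye(3))@rho)*1000,' rad in tool',R.T@rad,'tan in tool',R.T@tan)
E
python3 arc.py L 2;python3 arc.py L 1
```

```text
t 3.67 theta 0.199 (11.4deg) r 176.5 lat -0.8 dip 62.0 | F resist 0.81 radial 3.01 lat -2.30 | open 23.7 torque [-0.013  0.894  0.047]
 row turn z 2.0 shift [-4.609 -3.525  0.   ]  rad in tool [-0.652  0.758 -0.003] tan in tool [-0.758 -0.652  0.   ]
t 3.67 theta 0.199 (11.4deg) r 176.5 lat -0.8 dip 62.0 | F resist 0.81 radial 3.01 lat -2.30 | open 23.7 torque [-0.013  0.894  0.047]
 row turn z 1.0 shift [-2.32  -1.742  0.   ]  rad in tool [-0.652  0.758 -0.003] tan in tool [-0.758 -0.652  0.   ]
```

>>> {"method": "carry_out", "body": {"increments": [[0,0,1,-2.6,-1.4,0,15],[0,0,1,-2.3,-1.7,0,15],[0,0,1,-2.3,-1.7,0,15],[0,0,0,0,0,0,15]]}}

```text
time: 4.18
ee_pos: [0.4496, 0.3184, 0.1137]
tcp_rot: [-89.9, 65.0, -16.6]
wrist_force: [2.6, -2.7, 0.0]
opening: 0.0235
```

```bash
python3 arc.py L 2
```

```text
t 4.17 theta 0.256 (14.7deg) r 176.6 lat -0.7 dip 65.0 | F resist -0.89 radial -3.11 lat -1.85 | open 23.5 torque [-0.387  0.077  0.113]
 row turn z 2.0 shift [-4.592 -3.548  0.   ]  rad in tool [-0.656  0.755 -0.004] tan in tool [-0.755 -0.656  0.002]
```

>>> {"method": "carry_out", "body": {"increments": [[0,0,1,-2.1,-2.0,-0.1,15],[0,0,1,-2.3,-1.8,0,15],[0,0,1,-2.3,-1.8,0,15]]}}

```text
time: 4.55
ee_pos: [0.4514, 0.3179, 0.1218]
tcp_rot: [-90.0, 68.1, -16.6]
wrist_force: [2.2, -1.0, -3.1]
opening: 0.0234
```

```bash
python3 arc.py L 1
```

```text
t 4.55 theta 0.306 (17.5deg) r 176.6 lat -0.8 dip 68.1 | F resist 2.19 radial -3.27 lat -0.37 | open 23.4 torque [0.052 0.114 0.244]
 row turn z 1.0 shift [-2.318 -1.745  0.   ]  rad in tool [-0.653  0.757 -0.003] tan in tool [-0.757 -0.653  0.001]
```

>>> {"method": "carry_out", "body": {"increments": [[0,0,1,-2.0,-2.1,0,15],[0,0,1,-2.2,-1.9,0,15],[0,0,1,-2.3,-1.8,0,15]]}}

```text
time: 4.92
ee_pos: [0.4537, 0.3173, 0.1299]
tcp_rot: [-89.9, 71.2, -16.5]
wrist_force: [-5.0, 1.5, -0.4]
opening: 0.0237
```

```bash
python3 arc.py L 1
```

```text
t 4.92 theta 0.357 (20.5deg) r 176.5 lat -0.7 dip 71.2 | F resist 2.28 radial 4.71 lat 0.05 | open 23.7 torque [0.396 1.338 0.208]
 row turn z 1.0 shift [-2.322 -1.738  0.   ]  rad in tool [-0.651  0.759 -0.002] tan in tool [-0.759 -0.651  0.001]
```

>>> {"method": "carry_out", "body": {"increments": [[0,0,1,-2.5,-1.6,0,15],[0,0,1,-2.3,-1.75,0,15],[0,0,1,-2.3,-1.75,0,15]]}}

```text
time: 5.3
ee_pos: [0.4566, 0.3165, 0.1383]
tcp_rot: [-89.9, 74.1, -16.5]
wrist_force: [-5.0, 3.0, -0.1]
opening: 0.0239
```

```bash
python3 arc.py L 1
```

```text
t 5.30 theta 0.411 (23.5deg) r 176.4 lat -0.6 dip 74.1 | F resist 2.50 radial 5.06 lat 1.51 | open 23.9 torque [0.525 1.187 0.322]
 row turn z 1.0 shift [-2.318 -1.742  0.   ]  rad in tool [-0.653  0.758 -0.002] tan in tool [-0.758 -0.653  0.002]
```

>>> {"method": "carry_out", "body": {"increments": [[0,0,1,-2.5,-1.5,0.1,15],[0,0,1,-2.3,-1.7,0,15],[0,0,1,-2.3,-1.75,0,15]]}}

```text
time: 5.68
ee_pos: [0.4598, 0.3156, 0.1464]
tcp_rot: [-89.9, 77.1, -16.5]
wrist_force: [-3.0, 3.5, 0.3]
opening: 0.0232
```

```bash
python3 arc.py L 1
```

```text
t 5.67 theta 0.464 (26.6deg) r 176.4 lat -0.6 dip 77.1 | F resist 1.55 radial 3.52 lat 2.48 | open 23.2 torque [0.703 0.977 0.366]
 row turn z 1.0 shift [-2.315 -1.744  0.   ]  rad in tool [-0.653  0.757 -0.003] tan in tool [-0.757 -0.653  0.002]
```

>>> {"method": "carry_out", "body": {"increments": [[0,0,1,-2.4,-1.6,0.2,15],[0,0,1,-2.35,-1.7,0.1,15],[0,0,1,-2.3,-1.7,0,15]]}}

```text
time: 6.05
ee_pos: [0.4633, 0.3147, 0.1542]
tcp_rot: [-90.0, 80.1, -16.6]
wrist_force: [-1.9, 3.0, -1.1]
opening: 0.0239
```

```bash
python3 arc.py L 1
```

```text
t 6.05 theta 0.516 (29.5deg) r 176.4 lat -0.5 dip 80.1 | F resist 2.31 radial 1.78 lat 2.34 | open 23.9 torque [0.565 0.644 0.319]
 row turn z 1.0 shift [-2.316 -1.744  0.   ]  rad in tool [-0.653  0.757 -0.003] tan in tool [-0.757 -0.653  0.002]
```

>>> {"method": "carry_out", "body": {"increments": [[0,0,1,-2.4,-1.65,0.2,15],[0,0,1,-2.35,-1.7,0.1,15],[0,0,1,-2.3,-1.7,0,15]]}}

```text
time: 6.42
ee_pos: [0.4672, 0.3137, 0.1619]
tcp_rot: [-90.1, 83.0, -16.8]
wrist_force: [0.4, 1.5, -2.5]
opening: 0.0236
```

```bash
python3 arc.py L 1
```

```text
t 6.42 theta 0.567 (32.5deg) r 176.5 lat -0.4 dip 83.1 | F resist 2.10 radial -1.32 lat 1.58 | open 23.6 torque [0.29  0.185 0.292]
 row turn z 1.0 shift [-2.317 -1.744  0.   ]  rad in tool [-0.653  0.757 -0.003] tan in tool [-0.757 -0.653  0.002]
```

>>> {"method": "carry_out", "body": {"increments": [[0,0,1,-2.25,-1.8,0.1,15],[0,0,1,-2.3,-1.75,0.1,15],[0,0,1,-2.3,-1.75,0,15]]}}

```text
time: 6.8
ee_pos: [0.4715, 0.3126, 0.1693]
tcp_rot: [-90.3, 86.1, -16.9]
wrist_force: [0.6, 0.4, -2.9]
opening: 0.0237
```

```bash
python3 arc.py L 1
```

```text
t 6.80 theta 0.619 (35.5deg) r 176.5 lat -0.2 dip 86.1 | F resist 2.01 radial -2.11 lat 0.56 | open 23.7 torque [0.069 0.1   0.281]
 row turn z 1.0 shift [-2.318 -1.742  0.   ]  rad in tool [-0.653  0.758 -0.003] tan in tool [-0.758 -0.653  0.002]
```

>>> {"method": "carry_out", "body": {"increments": [[0,0,1,-2.2,-1.9,0.1,15],[0,0,1,-2.3,-1.75,0,15],[0,0,1,-2.3,-1.75,0,15]]}}

```text
time: 7.18
ee_pos: [0.4763, 0.3113, 0.1764]
tcp_rot: [-90.4, 89.1, -17.0]
wrist_force: [-0.8, 1.1, -1.6]
opening: 0.0238
```

```bash
python3 arc.py L 1
```

```text
t 7.17 theta 0.672 (38.5deg) r 176.4 lat -0.0 dip 89.1 | F resist 1.88 radial -0.17 lat 0.84 | open 23.8 torque [-0.024  0.348  0.309]
 row turn z 1.0 shift [-2.318 -1.741  0.   ]  rad in tool [-0.653  0.758 -0.003] tan in tool [-0.758 -0.653  0.002]
```

>>> {"method": "carry_out", "body": {"increments": [[0,0,1,-2.3,-1.75,0.1,15],[0,0,1,-2.3,-1.75,0.1,15],[0,0,1,-2.3,-1.75,0,15]]}}

```text
time: 7.55
ee_pos: [0.4813, 0.31, 0.1834]
tcp_rot: [90.1, 87.9, 163.5]
wrist_force: [-1.5, -0.7, -0.5]
opening: 0.0236
```

```bash
python3 arc.py L 1
```

```text
t 7.55 theta 0.724 (41.5deg) r 176.4 lat 0.1 dip 92.1 | F resist 1.23 radial 0.53 lat -1.12 | open 23.6 torque [-0.129  0.377  0.238]
 row turn z 1.0 shift [-2.317 -1.741  0.   ]  rad in tool [-0.653  0.758 -0.003] tan in tool [-0.758 -0.653  0.002]
```

>>> {"method": "carry_out", "body": {"increments": [[0,0,1,-2.3,-1.7,-0.1,15],[0,0,1,-2.3,-1.75,0,15],[0,0,1,-2.3,-1.75,0,15]]}}

```text
time: 7.92
ee_pos: [0.4867, 0.3085, 0.19]
tcp_rot: [89.8, 84.9, 163.2]
wrist_force: [-1.4, 2.3, -1.3]
opening: 0.0238
```

```bash
python3 arc.py L 1
```

```text
t 7.92 theta 0.776 (44.5deg) r 176.3 lat 0.2 dip 95.1 | F resist 2.26 radial 0.45 lat 1.80 | open 23.8 torque [0.149 0.224 0.228]
 row turn z 1.0 shift [-2.317 -1.74   0.   ]  rad in tool [-0.652  0.758 -0.002] tan in tool [-0.758 -0.652  0.003]
```

>>> {"method": "carry_out", "body": {"increments": [[0,0,1,-2.3,-1.75,0.1,15],[0,0,1,-2.3,-1.75,0.1,15],[0,0,1,-2.3,-1.75,0,15]]}}

```text
time: 8.3
ee_pos: [0.4925, 0.307, 0.1963]
tcp_rot: [89.9, 81.9, 163.3]
wrist_force: [-1.5, 2.2, -0.5]
opening: 0.0238
```

```bash
python3 arc.py L 1
```

```text
t 8.30 theta 0.829 (47.5deg) r 176.3 lat 0.3 dip 98.1 | F resist 1.86 radial 0.97 lat 1.65 | open 23.8 torque [0.236 0.334 0.209]
 row turn z 1.0 shift [-2.317 -1.74   0.   ]  rad in tool [-0.652  0.758 -0.002] tan in tool [-0.758 -0.652  0.003]
```

>>> {"method": "carry_out", "body": {"increments": [[0,0,1,-2.4,-1.7,0.1,15],[0,0,1,-2.3,-1.7,0.1,15],[0,0,1,-2.3,-1.75,0,15]]}}

```text
time: 8.68
ee_pos: [0.4986, 0.3054, 0.2023]
tcp_rot: [89.9, 78.9, 163.3]
wrist_force: [-0.1, 2.5, -2.0]
opening: 0.0233
```

```bash
python3 arc.py L 1
```

```text
t 8.68 theta 0.881 (50.5deg) r 176.3 lat 0.5 dip 101.1 | F resist 1.86 radial -1.11 lat 2.35 | open 23.3 torque [0.371 0.005 0.112]
 row turn z 1.0 shift [-2.316 -1.74   0.   ]  rad in tool [-0.653  0.758 -0.002] tan in tool [-0.758 -0.653  0.003]
```

>>> {"method": "carry_out", "body": {"increments": [[0,0,1,-2.25,-1.8,0.15,15],[0,0,1,-2.3,-1.75,0.15,15],[0,0,1,-2.3,-1.75,0,15]]}}

```text
time: 9.05
ee_pos: [0.5049, 0.3037, 0.2079]
tcp_rot: [90.0, 75.9, 163.4]
wrist_force: [-1.4, 2.0, -1.9]
opening: 0.0237
```

```bash
python3 arc.py L 1
```

```text
t 9.05 theta 0.933 (53.5deg) r 176.2 lat 0.7 dip 104.1 | F resist 2.64 radial -0.50 lat 1.48 | open 23.7 torque [0.277 0.047 0.121]
 row turn z 1.0 shift [-2.316 -1.738  0.   ]  rad in tool [-0.652  0.758 -0.002] tan in tool [-0.758 -0.652  0.003]
```

>>> {"method": "carry_out", "body": {"increments": [[0,0,1,-2.3,-1.75,0.1,15],[0,0,1,-2.3,-1.75,0.1,15],[0,0,1,-2.3,-1.75,0,15]]}}

```text
time: 9.43
ee_pos: [0.5115, 0.3019, 0.2132]
tcp_rot: [90.0, 72.9, 163.4]
wrist_force: [-1.9, 2.2, -0.6]
opening: 0.0238
```

```bash
python3 arc.py L 1
```

```text
t 9.43 theta 0.986 (56.5deg) r 176.1 lat 0.9 dip 107.1 | F resist 2.39 radial 0.82 lat 1.57 | open 23.8 torque [ 0.289 -0.064  0.098]
 row turn z 1.0 shift [-2.315 -1.738  0.   ]  rad in tool [-0.652  0.758 -0.002] tan in tool [-0.758 -0.652  0.003]
```

>>> {"method": "carry_out", "body": {"increments": [[0,0,1,-2.35,-1.7,0.1,15],[0,0,1,-2.3,-1.75,0.1,15],[0,0,1,-2.3,-1.75,0,15]]}}

```text
time: 9.8
ee_pos: [0.5184, 0.3001, 0.2182]
tcp_rot: [90.0, 69.9, 163.4]
wrist_force: [0.6, 2.6, -0.7]
opening: 0.0238
```

```bash
python3 arc.py L 1
```

```text
t 9.80 theta 1.038 (59.5deg) r 176.1 lat 1.0 dip 110.1 | F resist 0.53 radial -0.54 lat 2.69 | open 23.8 torque [ 0.269 -0.119  0.059]
 row turn z 1.0 shift [-2.315 -1.737  0.   ]  rad in tool [-0.652  0.758 -0.002] tan in tool [-0.758 -0.652  0.003]
```

>>> {"method": "carry_out", "body": {"increments": [[0,0,1,-2.3,-1.75,0.15,15],[0,0,1,-2.3,-1.75,0.15,15],[0,0,1,-2.3,-1.75,0,15]]}}

```text
time: 10.18
ee_pos: [0.5255, 0.2982, 0.2227]
tcp_rot: [90.0, 66.9, 163.4]
wrist_force: [-0.2, 2.5, -1.3]
opening: 0.0235
```

```bash
python3 arc.py L 1
```

```text
t 10.18 theta 1.090 (62.5deg) r 176.0 lat 1.3 dip 113.1 | F resist 1.37 radial -0.76 lat 2.31 | open 23.5 torque [ 0.152 -0.344  0.064]
 row turn z 1.0 shift [-2.314 -1.736  0.   ]  rad in tool [-0.652  0.758 -0.002] tan in tool [-0.758 -0.652  0.003]
```

>>> {"method": "carry_out", "body": {"increments": [[0,0,1,-2.3,-1.75,0.15,15],[0,0,0.5,-1.2,-0.9,0.1,15]]}}

```text
time: 10.42
ee_pos: [0.5293, 0.2973, 0.2249]
tcp_rot: [90.0, 65.4, 163.4]
wrist_force: [-1.7, 1.3, 0.4]
opening: 0.0233
```

```bash
python3 arc.py L .25
```

```text
t 10.43 theta 1.117 (64.0deg) r 176.0 lat 1.4 dip 114.6 | F resist 1.65 radial 1.15 lat 0.80 | open 23.3 torque [-0.088  0.017  0.187]
 row turn z 0.25 shift [-0.581 -0.431  0.   ]  rad in tool [-0.653  0.758 -0.002] tan in tool [-0.758 -0.653  0.003]
```

>>> {"method": "carry_out", "body": {"increments": [[0,0,0.4,-0.9,-0.7,0,15]]}}

```text
time: 10.55
ee_pos: [0.5302, 0.2971, 0.2254]
tcp_rot: [90.0, 65.1, 163.4]
wrist_force: [-0.7, 1.2, -0.7]
opening: 0.0237
```

```bash
python3 arc.py L .25
```

```text
t 10.55 theta 1.123 (64.3deg) r 176.0 lat 1.5 dip 114.9 | F resist 1.21 radial -0.18 lat 0.97 | open 23.7 torque [-0.101 -0.057  0.159]
 row turn z 0.25 shift [-0.581 -0.43   0.   ]  rad in tool [-0.653  0.758 -0.002] tan in tool [-0.758 -0.653  0.003]
```

>>> {"method": "carry_out", "body": {"increments": [[0,0,0.4,-0.9,-0.7,0,15]]}}

```text
time: 10.68
ee_pos: [0.5311, 0.2968, 0.2259]
tcp_rot: [90.0, 64.7, 163.4]
wrist_force: [-2.2, 0.7, -1.1]
opening: 0.0233
```

```bash
python3 arc.py L .25
```

```text
t 10.68 theta 1.130 (64.7deg) r 176.0 lat 1.5 dip 115.3 | F resist 2.55 radial -0.05 lat 0.00 | open 23.3 torque [-0.126 -0.12   0.245]
 row turn z 0.25 shift [-0.581 -0.43   0.   ]  rad in tool [-0.652  0.758 -0.002] tan in tool [-0.758 -0.652  0.003]
```

>>> {"method": "carry_out", "body": {"increments": [[0,0,0.4,-0.9,-0.7,0,15]]}}

```text
time: 10.8
ee_pos: [0.532, 0.2965, 0.2265]
tcp_rot: [90.0, 64.3, 163.4]
wrist_force: [-1.7, 0.9, -1.6]
opening: 0.0235
```

```bash
python3 arc.py L .25
```

```text
t 10.80 theta 1.136 (65.1deg) r 176.0 lat 1.5 dip 115.7 | F resist 2.34 radial -0.72 lat 0.34 | open 23.5 torque [-0.143 -0.139  0.189]
 row turn z 0.25 shift [-0.581 -0.43   0.   ]  rad in tool [-0.652  0.758 -0.001] tan in tool [-0.758 -0.652  0.003]
```

>>> {"method": "carry_out", "body": {"increments": [[0,0,0.3,-0.7,-0.5,0,15]]}}

```text
time: 10.92
ee_pos: [0.5325, 0.2964, 0.2267]
tcp_rot: [90.1, 63.9, 163.5]
wrist_force: [-5.4, 1.3, -3.7]
opening: 0.0233
```

```bash
python3 arc.py L .25
```

```text
t 10.93 theta 1.140 (65.3deg) r 176.0 lat 1.5 dip 116.1 | F resist 6.60 radial -1.17 lat -0.28 | open 23.3 torque [-0.013  0.265  0.111]
 row turn z 0.25 shift [-0.582 -0.428  0.   ]  rad in tool [-0.65   0.76  -0.002] tan in tool [-0.76  -0.65   0.003]
```

>>> {"method": "carry_out", "body": {"increments": [[0,0,0.3,-0.7,-0.5,0,15]]}}

```text
time: 11.05
ee_pos: [0.5331, 0.2963, 0.2269]
tcp_rot: [90.1, 63.6, 163.5]
wrist_force: [-4.7, 1.5, -4.9]
opening: 0.0239
```

```bash
python3 arc.py L .25
```

```text
t 11.05 theta 1.144 (65.5deg) r 175.9 lat 1.6 dip 116.4 | F resist 6.45 radial -2.59 lat 0.15 | open 23.9 torque [0.052 0.085 0.111]
 row turn z 0.25 shift [-0.583 -0.427  0.   ]  rad in tool [-0.649  0.761 -0.002] tan in tool [-0.761 -0.649  0.003]
```

Lid L's resistance rose sharply at the expected 1.15 rad, after a steady 1–2.6 N, so it is a good hinge standing at its stop. I'm easing off and releasing.

>>> {"method": "carry_out", "body": {"increments": [[0,0,0,0.3,0.3,0,25],[0,0,0,0,0,0,45],[0,0,0,0,0,0,60],[0,0,0,-15,0,0,60],[0,0,0,-40,0,0,60],[0,0,0,-50,0,0,60],[0,0,0,-20,0,0,60]]}}

```text
time: 11.92
ee_pos: [0.5816, 0.292, 0.2878]
tcp_rot: [83.6, 67.5, 156.2]
wrist_force: [-0.2, 0.1, 0.6]
opening: 0.0513
```

```bash
python3 st.py M 62 .176 .016;python3 - <<'E'
from plan import *
o,p,R=cur()
tR=toolR('M',62);t=tab('M',.2,.176)-tR[:,0]*.06
print(R,t,t-p,R.T@(t-p)*1000,tR.T@(t-p)*1000)
from z import *
from workcell import vision
for n in("top","scene"): cv2.imwrite(f"pics/{n}3.png",vision.camera(n)[...,::-1])
t=cv2.imread("pics/top3.png"); s=cv2.imread("pics/scene3.png")
cv2.imwrite("pics/v3.png",np.hstack([zoom(t,85,150,100,130,4),zoom(s,270,70,100,130,4)]))
E
```

```text
t 11.925 p [0.582 0.292 0.288] q [ 19.992  46.829  70.561 130.419  15.379  35.058] F [-0.169  0.092  0.551] Ftool [-0.435  0.384  0.059] open 0.051318686130897094
turn,shift [ -5.615   2.273 -50.257] [ 156.814  -68.835 -278.248]
[[-0.351 -0.885  0.306]
 [ 0.155  0.267  0.951]
 [-0.924  0.381  0.043]] [0.468 0.041 0.172] [-0.114 -0.251 -0.116] [ 108.254  -10.374 -278.671] [  75.6    104.723 -269.818]
```

View pics/v3.png

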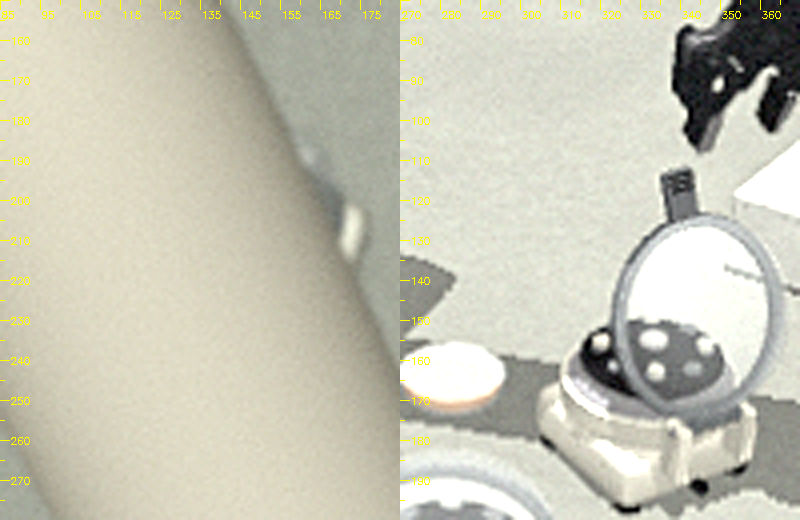

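Scene view: lid L stands open, with its tab at (340,112) and its base undisturbed. On to M.

>>> {"method": "carry_out", "body": {"increments": [[-1,0.5,-5,0,15,-30,60],[-1,0.5,-9,0,15,-50,60],[-1,0.5,-9,0,15,-50,60],[-1,0.5,-9,0,15,-50,60],[-1,0.5,-9,0,15,-50,60],[-0.5,0,-9,0,15,-30,60],[0,0,0,0,0,0,60]]}}

```text
time: 12.9
ee_pos: [0.4665, 0.1233, 0.3047]
tcp_rot: [-84.3, 73.4, -7.8]
wrist_force: [0.4, 0.7, 0.5]
opening: 0.051
```

```bash
python3 st.py M 62 .176 -.06
```

```text
t 12.9 p [0.467 0.123 0.305] q [ 19.182 -17.225  -3.742  88.628  -7.427  31.712] F [0.399 0.657 0.467] Ftool [-0.36  -0.355  0.744] open 0.050999351917501934
turn,shift [ -1.326   1.224 -11.496] [130.753  17.887 -83.647]
```

>>> {"method": "carry_out", "body": {"increments": [[-0.4,0.3,-4,25,8,-28,60],[-0.4,0.3,-4,33,8,-28,60],[-0.4,0.5,-3.5,33,8,-27,60],[0,0,0,25,8,0,60],[0,0,0,0,0,0,60]]}}

```text
time: 13.52
ee_pos: [0.466, 0.0425, 0.181]
tcp_rot: [-90.1, 62.5, -12.7]
wrist_force: [0.5, 0.2, 1.3]
opening: 0.0514
```

```bash
python3 st.py M 62 .176 .016
```

```text
t 13.525 p [0.466 0.042 0.181] q [ 11.951 -33.818 -31.71   66.784 -11.11   22.059] F [0.455 0.217 1.268] Ftool [-0.942 -0.937  0.31 ] open 0.05141706325720275
turn,shift [-0.087 -0.096 -0.494] [84.95   1.789 -1.01 ]
```

>>> {"method": "carry_out", "body": {"increments": [[0,0,-0.5,22,1,-0.3,60],[0,0,0,22,1,-0.3,60],[0,0,0,21,0,-0.3,60],[0,0,0,20,0,-0.1,60],[0,0,0,0,0,0,45],[0,0,0,0,0,0,34]]}}

```text
time: 14.28
ee_pos: [0.5037, 0.0336, 0.1071]
tcp_rot: [-90.0, 61.8, -12.6]
wrist_force: [-0.6, -0.7, -0.1]
opening: 0.029
```

```bash
python3 st.py M 62 .176 .016
python3 - <<'E'
from z import *
from workcell import vision
for n in("top","scene"): cv2.imwrite(f"pics/{n}4.png",vision.camera(n)[...,::-1])
t=cv2.imread("pics/top4.png"); s=cv2.imread("pics/scene4.png")
cv2.imwrite("pics/v4.png",np.hstack([zoom(t,210,180,90,100,4),zoom(s,230,120,100,100,4)]))
E
```

```text
t 14.275 p [0.504 0.034 0.107] q [  9.596 -29.191 -37.486  55.345 -10.27   19.773] F [-0.611 -0.747 -0.13 ] Ftool [-0.09   0.444 -0.862] open 0.02897128781216624
turn,shift [-0.076 -0.049  0.156] [ 1.453  2.073 -0.668]
```

View pics/v4.png

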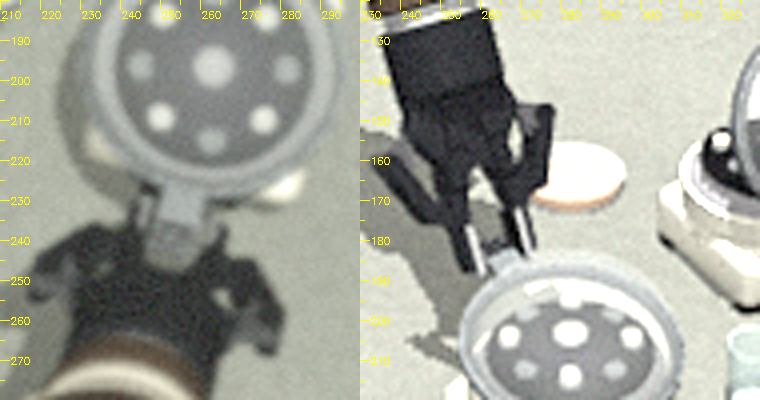

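The fingers straddle tab M, at (245,232) and (264,237) with the tab between them. Small centring shift, then closing.

>>> {"method": "carry_out", "body": {"increments": [[0,0,0,1.4,2,-0.5,31],[0,0,0,0,0,0,28.5]]}}

```text
time: 14.62
ee_pos: [0.502, 0.0338, 0.1034]
tcp_rot: [-89.9, 61.9, -12.4]
wrist_force: [2.0, 4.1, 0.5]
opening: 0.0241
```

```bash
python3 arc.py M 1
```

```text
t 14.62 theta 0.193 (11.1deg) r 176.6 lat 0.5 dip 61.9 | F resist -0.70 radial -0.96 lat 4.48 | open 24.1 torque [0.926 0.076 0.472]
 row turn z 1.0 shift [-2.328 -1.735  0.   ]  rad in tool [-0.65  0.76 -0.  ] tan in tool [-0.76  -0.65   0.001]
```

>>> {"method": "carry_out", "body": {"increments": [[0,0,0,0,0,0.6,28.5],[0,0,0,0,0,0.1,20],[0,0,0,0,0,0,15]]}}

```text
time: 15.0
ee_pos: [0.5019, 0.034, 0.1029]
tcp_rot: [-90.0, 61.9, -12.6]
wrist_force: [-0.2, 4.7, 1.3]
opening: 0.0235
```

```bash
python3 arc.py M 1
```

```text
t 15.00 theta 0.191 (10.9deg) r 176.6 lat 0.7 dip 61.9 | F resist -1.01 radial 1.49 lat 4.54 | open 23.5 torque [1.012 0.209 0.666]
 row turn z 1.0 shift [-2.335 -1.728  0.   ]  rad in tool [-0.647  0.762 -0.001] tan in tool [-0.762 -0.647  0.   ]
```

>>> {"method": "carry_out", "body": {"increments": [[0,0,1,-2.4,-1.7,0.3,15],[0,0,1,-2.3,-1.7,0.2,15],[0,0,1,-2.3,-1.75,0,15]]}}

```text
time: 15.38
ee_pos: [0.5032, 0.0338, 0.1113]
tcp_rot: [-90.1, 65.0, -12.7]
wrist_force: [0.5, 2.7, -0.5]
opening: 0.0234
```

```bash
python3 arc.py M 1
```

```text
t 15.38 theta 0.242 (13.9deg) r 176.7 lat 0.8 dip 65.0 | F resist 0.50 radial -0.07 lat 2.75 | open 23.4 torque [0.747 0.255 0.476]
 row turn z 1.0 shift [-2.341 -1.721  0.   ]  rad in tool [-0.645  0.764 -0.002] tan in tool [-0.764 -0.645 -0.   ]
```

>>> {"method": "carry_out", "body": {"increments": [[0,0,1,-2.35,-1.7,0.2,15],[0,0,1,-2.35,-1.7,0.1,15],[0,0,1,-2.35,-1.7,0,15]]}}

```text
time: 15.75
ee_pos: [0.5051, 0.0335, 0.1199]
tcp_rot: [-90.2, 68.0, -12.8]
wrist_force: [0.5, 1.0, -0.8]
opening: 0.0234
```

```bash
python3 arc.py M 1
```

```text
t 15.75 theta 0.295 (16.9deg) r 176.6 lat 0.9 dip 68.0 | F resist 0.70 radial -0.51 lat 1.12 | open 23.4 torque [0.225 0.228 0.25 ]
 row turn z 1.0 shift [-2.34  -1.722  0.   ]  rad in tool [-0.645  0.764 -0.003] tan in tool [-0.764 -0.645 -0.001]
```

>>> {"method": "carry_out", "body": {"increments": [[0,0,1,-2.3,-1.75,0.1,15],[0,0,1,-2.35,-1.7,0,15],[0,0,1,-2.35,-1.7,0,15]]}}

```text
time: 16.12
ee_pos: [0.5074, 0.0331, 0.1284]
tcp_rot: [-90.2, 71.0, -12.8]
wrist_force: [-1.1, -1.5, -1.3]
opening: 0.0233
```

```bash
python3 arc.py M 1
```

```text
t 16.12 theta 0.348 (19.9deg) r 176.7 lat 1.0 dip 71.0 | F resist 1.52 radial 0.19 lat -1.68 | open 23.3 torque [-0.136  0.33   0.11 ]
 row turn z 1.0 shift [-2.339 -1.724  0.   ]  rad in tool [-0.646  0.763 -0.003] tan in tool [-0.763 -0.646 -0.   ]
```

>>> {"method": "carry_out", "body": {"increments": [[0,0,1,-2.35,-1.7,-0.1,15],[0,0,1,-2.35,-1.7,0,15],[0,0,1,-2.35,-1.7,0,15]]}}

```text
time: 16.5
ee_pos: [0.5101, 0.0325, 0.1367]
tcp_rot: [-90.2, 74.0, -12.8]
wrist_force: [-0.5, -1.0, -2.1]
opening: 0.0236
```

```bash
python3 arc.py M 1
```

```text
t 16.50 theta 0.400 (22.9deg) r 176.7 lat 1.0 dip 74.0 | F resist 2.04 radial -0.67 lat -1.08 | open 23.6 torque [-0.329  0.216  0.116]
 row turn z 1.0 shift [-2.338 -1.725  0.   ]  rad in tool [-0.646  0.763 -0.002] tan in tool [-0.763 -0.646 -0.   ]
```

>>> {"method": "carry_out", "body": {"increments": [[0,0,1,-2.35,-1.75,-0.1,15],[0,0,1,-2.35,-1.7,0,15]]}}

```text
time: 16.75
ee_pos: [0.5121, 0.0321, 0.1422]
tcp_rot: [-90.2, 76.0, -12.8]
wrist_force: [0.8, -1.6, -2.1]
opening: 0.0234
```

```bash
python3 arc.py M 1
```

```text
t 16.75 theta 0.435 (24.9deg) r 176.7 lat 1.0 dip 76.0 | F resist 1.34 radial -1.93 lat -1.36 | open 23.4 torque [-0.295  0.142  0.065]
 row turn z 1.0 shift [-2.338 -1.726  0.   ]  rad in tool [-0.646  0.763 -0.002] tan in tool [-0.763 -0.646  0.   ]
```

>>> {"method": "carry_out", "body": {"increments": [[0,0,1,-2.25,-1.8,-0.1,15],[0,0,1,-2.35,-1.7,0,15]]}}

```text
time: 17.0
ee_pos: [0.5143, 0.0316, 0.1475]
tcp_rot: [-90.2, 78.0, -12.8]
wrist_force: [0.8, -1.1, -1.3]
opening: 0.0234
```

```bash
python3 arc.py M 1
```

```text
t 17.00 theta 0.470 (26.9deg) r 176.7 lat 1.0 dip 78.0 | F resist 0.68 radial -1.49 lat -0.87 | open 23.4 torque [-0.168  0.182  0.131]
 row turn z 1.0 shift [-2.338 -1.725  0.   ]  rad in tool [-0.646  0.763 -0.002] tan in tool [-0.763 -0.646  0.   ]
```

>>> {"method": "carry_out", "body": {"increments": [[0,0,1,-2.3,-1.8,0,15],[0,0,1,-2.35,-1.7,0,15]]}}

```text
time: 17.25
ee_pos: [0.5167, 0.0311, 0.1527]
tcp_rot: [-90.2, 80.0, -12.8]
wrist_force: [-1.0, -0.5, -0.7]
opening: 0.0235
```

```bash
python3 arc.py M 1
```

```text
t 17.25 theta 0.505 (28.9deg) r 176.6 lat 1.0 dip 80.0 | F resist 1.04 radial 0.42 lat -0.71 | open 23.5 torque [-0.052  0.225  0.129]
 row turn z 1.0 shift [-2.339 -1.724  0.   ]  rad in tool [-0.646  0.763 -0.002] tan in tool [-0.763 -0.646  0.   ]
```

>>> {"method": "carry_out", "body": {"increments": [[0,0,1,-2.35,-1.7,0,15],[0,0,1,-2.35,-1.7,0,15]]}}

```text
time: 17.5
ee_pos: [0.5193, 0.0305, 0.1579]
tcp_rot: [-90.3, 82.0, -12.9]
wrist_force: [-0.7, -0.3, 0.1]
opening: 0.0237
```

```bash
python3 arc.py M 1
```

```text
t 17.50 theta 0.540 (30.9deg) r 176.6 lat 1.0 dip 82.0 | F resist 0.25 radial 0.54 lat -0.49 | open 23.7 torque [0.008 0.174 0.198]
 row turn z 1.0 shift [-2.338 -1.725  0.   ]  rad in tool [-0.646  0.763 -0.002] tan in tool [-0.763 -0.646  0.   ]
```

>>> {"method": "carry_out", "body": {"increments": [[0,0,1,-2.35,-1.7,0,15],[0,0,1,-2.35,-1.7,0,15]]}}

```text
time: 17.75
ee_pos: [0.522, 0.0299, 0.163]
tcp_rot: [-90.4, 84.0, -13.0]
wrist_force: [-0.6, 0.0, 0.0]
opening: 0.0233
```

```bash
python3 arc.py M 1
```

```text
t 17.75 theta 0.575 (32.9deg) r 176.7 lat 1.0 dip 84.0 | F resist 0.31 radial 0.50 lat -0.10 | open 23.3 torque [0.092 0.042 0.173]
 row turn z 1.0 shift [-2.338 -1.725  0.   ]  rad in tool [-0.646  0.763 -0.002] tan in tool [-0.763 -0.646  0.   ]
```

>>> {"method": "carry_out", "body": {"increments": [[0,0,1,-2.35,-1.7,0,15],[0,0,1,-2.35,-1.7,0,15]]}}

```text
time: 18.0
ee_pos: [0.5249, 0.0292, 0.168]
tcp_rot: [-90.6, 86.0, -13.2]
wrist_force: [1.3, 1.0, -0.7]
opening: 0.0236
```

```bash
python3 arc.py M 1;python3 - <<'E'
from z import *
from workcell import vision
cv2.imwrite("pics/scene5.png",vision.camera("scene")[...,::-1])
s=cv2.imread("pics/scene5.png")
cv2.imwrite("pics/v5.png",zoom(s,225,120,110,130,4))
E
```

```text
t 18.00 theta 0.610 (34.9deg) r 176.7 lat 1.0 dip 86.0 | F resist -0.02 radial -1.27 lat 1.30 | open 23.6 torque [ 0.106 -0.081  0.22 ]
 row turn z 1.0 shift [-2.338 -1.725  0.   ]  rad in tool [-0.646  0.763 -0.002] tan in tool [-0.763 -0.646  0.001]
```

View pics/v5.png

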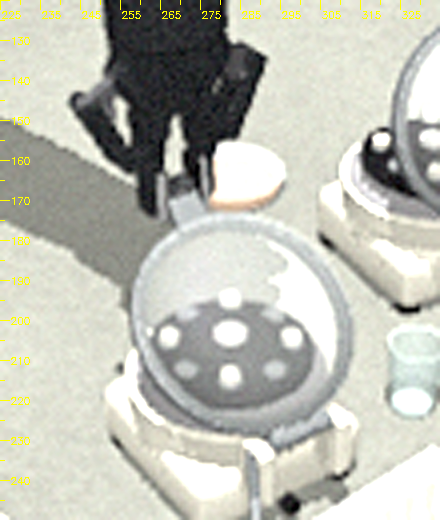

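The lid is following the fingers, with the tab gripped at (272,168) and the base level. Continuing.

>>> {"method": "carry_out", "body": {"increments": [[0,0,1,-2.3,-1.8,0.1,15],[0,0,1,-2.35,-1.7,0,15]]}}

```text
time: 18.3
ee_pos: [0.5276, 0.0287, 0.1722]
tcp_rot: [-91.7, 88.1, -14.3]
wrist_force: [-0.8, 1.6, -12.5]
opening: 0.0232
```

```bash
python3 arc.py M 1
```

```text
t 18.30 theta 0.640 (36.7deg) r 176.6 lat 1.0 dip 88.1 | F resist 10.52 radial -6.84 lat 1.41 | open 23.2 torque [ 0.508 -0.108  0.174]
 row turn z 1.0 shift [-2.349 -1.71   0.   ]  rad in tool [-0.642  0.767 -0.002] tan in tool [-0.767 -0.642  0.   ]
```

M is the one that binds: 10.5 N at about 0.64 rad. I'm easing the load off at once.

>>> {"method": "carry_out", "body": {"increments": [[0,0,0,1.0,0.5,0,15]]}}

```text
time: 18.42
ee_pos: [0.5272, 0.0288, 0.1716]
tcp_rot: [-91.4, 88.0, -14.0]
wrist_force: [-3.9, 0.9, 3.5]
opening: 0.0233
```

```bash
python3 arc.py M 1
```

```text
t 18.43 theta 0.636 (36.4deg) r 176.6 lat 1.0 dip 88.0 | F resist -0.31 radial 5.29 lat 0.07 | open 23.3 torque [0.301 0.645 0.152]
 row turn z 1.0 shift [-2.356 -1.701  0.   ]  rad in tool [-0.639  0.769 -0.002] tan in tool [-0.769 -0.639  0.001]
```

>>> {"method": "carry_out", "body": {"increments": [[0,0,0,0,0,0,28],[0,0,0,0,0,0,45],[0,0,0,0,0,0,60],[0,0,0,-25,0,0,60],[0,0,0,-45,0,0,60],[0,0,0,-45,0,0,60]]}}

```text
time: 19.18
ee_pos: [0.5232, 0.0296, 0.288]
tcp_rot: [-91.6, 87.9, -14.2]
wrist_force: [0.3, -0.7, -0.4]
opening: 0.0511
```

```bash
python3 st.py R 62 .176 -.06 .225;python3 - <<'E'
from z import *
from workcell import vision
for n in("top","scene"): cv2.imwrite(f"pics/{n}6.png",vision.camera(n)[...,::-1])
s=cv2.imread("pics/scene6.png");t=cv2.imread("pics/top6.png")
cv2.imwrite("pics/v6.png",np.hstack([zoom(t,210,140,90,130,4),zoom(s,225,120,110,130,4)]))
E
```

```text
t 19.175 p [0.523 0.03  0.288] q [ 3.585  1.007 12.297 99.297 -0.64  16.19 ] F [ 0.278 -0.695 -0.438] Ftool [ 0.454 -0.407 -0.617] open 0.05108104467600433
turn,shift [ -4.384  -1.239 -25.896] [ 111.393   21.859 -303.585]
```

View pics/v6.png

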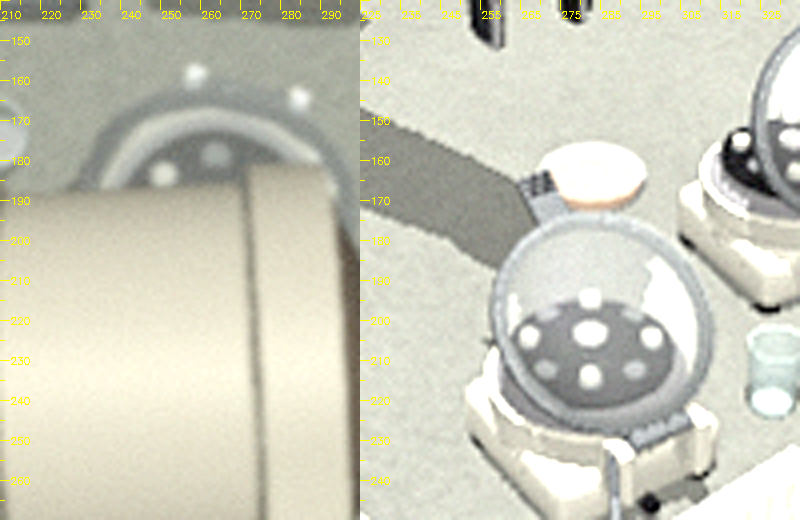

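M stands where it bound, with its base on all its feet. On to R.

>>> {"method": "carry_out", "body": {"increments": [[-0.7,-0.2,-4,0,0,-30,60],[-0.7,-0.2,-4,0,3,-50,60],[-0.7,-0.2,-4,0,4,-50,60],[-0.7,-0.2,-4,5,4,-50,60],[-0.7,-0.2,-4,10,5,-50,60],[-0.7,-0.2,-4,20,5,-50,60],[0,0,-2,30,0,-24,60],[0,0,0,20,0,0,60],[0,0,0,0,0,0,60]]}}

```text
time: 20.4
ee_pos: [0.4816, -0.2704, 0.2009]
tcp_rot: [-89.7, 62.1, -8.0]
wrist_force: [0.0, 0.6, 0.1]
opening: 0.0512
```

```bash
python3 st.py R 62 .176 .016 .225
```

```text
t 20.4 p [ 0.482 -0.27   0.201] q [-35.781 -20.891 -21.472  64.284  12.605 -24.609] F [0.018 0.573 0.078] Ftool [-0.099  0.022  0.57 ] open 0.051162103443486824
turn,shift [-0.261  0.04  -0.067] [77.832 49.211  1.228]
```

>>> {"method": "carry_out", "body": {"increments": [[0,0,0,-5,25,0.6,60],[0,0,0,0,24,0.5,60],[0,0,0,20,0,0,60],[0,0,0,22,0,0,60],[0,0,0,21,0,0,60],[0,0,0,18,0,0,60],[0,0,0,0,0,0,45],[0,0,0,0,0,0,36]]}}

```text
time: 21.4
ee_pos: [0.4753, -0.2682, 0.1142]
tcp_rot: [-89.9, 61.8, -8.2]
wrist_force: [0.3, -0.1, 0.4]
opening: 0.0305
```

```bash
python3 st.py R 62 .176 .016 .225
python3 - <<'E'
from z import *
from workcell import vision
for n in("top","scene"): cv2.imwrite(f"pics/{n}7.png",vision.camera(n)[...,::-1])
s=cv2.imread("pics/scene7.png");t=cv2.imread("pics/top7.png")
cv2.imwrite("pics/v7.png",np.hstack([zoom(t,340,190,100,100,4),zoom(s,120,170,100,100,4)]))
E
```

```text
t 21.4 p [ 0.475 -0.268  0.114] q [-36.052 -21.74  -31.717  54.712  12.756 -24.92 ] F [ 0.268 -0.125  0.44 ] Ftool [-0.254 -0.457 -0.085] open 0.03048674365059297
turn,shift [-0.151 -0.024  0.154] [4.226 2.89  0.186]
```

View pics/v7.png

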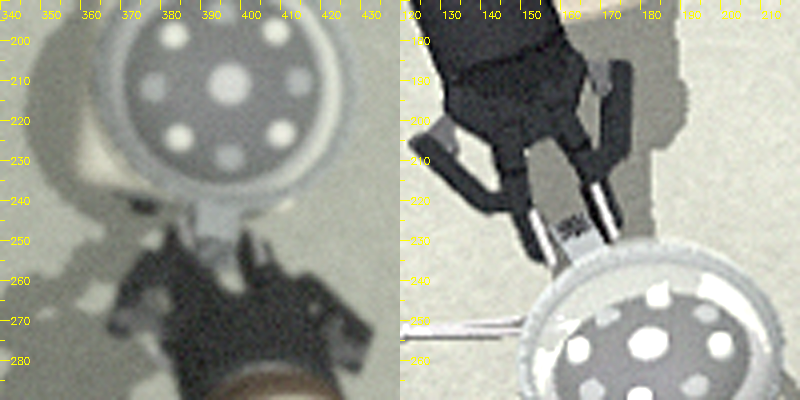

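The fingers straddle tab R, at (384,247) and (404,251) with the tab at (394,250).

>>> {"method": "carry_out", "body": {"increments": [[0,0,0,4,2.7,0.2,31],[0,0,0,0,0,0,28.5]]}}

```text
time: 21.75
ee_pos: [0.4744, -0.2674, 0.1075]
tcp_rot: [-89.7, 61.9, -8.0]
wrist_force: [0.7, 2.3, -2.4]
opening: 0.0245
```

```bash
python3 arc.py R 1
```

```text
t 21.75 theta 0.218 (12.5deg) r 176.4 lat 0.4 dip 61.9 | F resist 2.28 radial -0.98 lat 2.38 | open 24.5 torque [0.53  0.426 0.235]
 row turn z 1.0 shift [-2.277 -1.787  0.   ]  rad in tool [-0.667  0.745 -0.002] tan in tool [-0.745 -0.667  0.003]
```

>>> {"method": "carry_out", "body": {"increments": [[0,0,0,0,0,0.5,28.5],[0,0,0,0,0,0.1,20],[0,0,0,0,0,0,15]]}}

```text
time: 22.12
ee_pos: [0.4745, -0.2673, 0.1077]
tcp_rot: [-89.8, 61.9, -8.1]
wrist_force: [-2.2, 1.4, -0.3]
opening: 0.0234
```

```bash
python3 arc.py R 1
```

```text
t 22.12 theta 0.219 (12.6deg) r 176.4 lat 0.6 dip 61.9 | F resist 0.85 radial 2.24 lat 1.11 | open 23.4 torque [0.364 0.791 0.088]
 row turn z 1.0 shift [-2.276 -1.789  0.   ]  rad in tool [-0.668  0.744 -0.003] tan in tool [-0.744 -0.668  0.002]
```

>>> {"method": "carry_out", "body": {"increments": [[0,0,1,-2.4,-1.7,0.1,15],[0,0,1,-2.3,-1.75,0.1,15],[0,0,1,-2.3,-1.75,0,15],[0,0,1,-2.3,-1.75,0,15]]}}

```text
time: 22.62
ee_pos: [0.4769, -0.2676, 0.1196]
tcp_rot: [-89.8, 66.0, -8.1]
wrist_force: [2.0, -0.2, -2.7]
opening: 0.0236
```

```bash
python3 arc.py R 1
```

```text
t 22.62 theta 0.292 (16.7deg) r 176.5 lat 0.6 dip 66.0 | F resist 1.93 radial -2.76 lat 0.07 | open 23.6 torque [-0.017  0.401 -0.102]
 row turn z 1.0 shift [-2.272 -1.795  0.   ]  rad in tool [-0.67   0.743 -0.003] tan in tool [-0.743 -0.67   0.002]
```

>>> {"method": "carry_out", "body": {"increments": [[0,0,1,-2.1,-1.95,0,15],[0,0,1,-2.25,-1.8,0,15],[0,0,1,-2.25,-1.8,0,15],[0,0,1,-2.25,-1.8,0,15]]}}

```text
time: 23.12
ee_pos: [0.48, -0.268, 0.1305]
tcp_rot: [-89.8, 70.0, -8.1]
wrist_force: [-3.5, 0.7, -0.4]
opening: 0.0237
```

```bash
python3 arc.py R 1
```

```text
t 23.12 theta 0.361 (20.7deg) r 176.4 lat 0.6 dip 70.0 | F resist 1.74 radial 3.19 lat 0.14 | open 23.7 torque [-0.058  0.972 -0.082]
 row turn z 1.0 shift [-2.273 -1.791  0.   ]  rad in tool [-0.669  0.743 -0.002] tan in tool [-0.743 -0.669  0.003]
```

>>> {"method": "carry_out", "body": {"increments": [[0,0,1,-2.4,-1.65,0,15],[0,0,1,-2.3,-1.75,0,15],[0,0,1,-2.3,-1.75,0,15],[0,0,1,-2.3,-1.8,0,15]]}}

```text
time: 23.62
ee_pos: [0.4839, -0.2686, 0.1416]
tcp_rot: [-89.7, 74.0, -8.0]
wrist_force: [0.4, -2.5, -3.2]
opening: 0.0237
```

```bash
python3 arc.py R 1
```

```text
t 23.62 theta 0.431 (24.7deg) r 176.4 lat 0.6 dip 74.0 | F resist 2.53 radial -2.04 lat -2.42 | open 23.7 torque [-0.37   0.33  -0.181]
 row turn z 1.0 shift [-2.271 -1.795  0.   ]  rad in tool [-0.67   0.742 -0.002] tan in tool [-0.742 -0.67   0.003]
```

>>> {"method": "carry_out", "body": {"increments": [[0,0,1,-2.15,-1.9,-0.2,15],[0,0,1,-2.25,-1.8,0,15],[0,0,1,-2.25,-1.8,0,15],[0,0,1,-2.3,-1.8,0,15]]}}

```text
time: 24.12
ee_pos: [0.4885, -0.2693, 0.152]
tcp_rot: [-89.5, 78.0, -7.8]
wrist_force: [-0.6, 0.4, -1.5]
opening: 0.0233
```

```bash
python3 arc.py R 1
```

```text
t 24.12 theta 0.500 (28.7deg) r 176.4 lat 0.5 dip 78.0 | F resist 1.64 radial -0.13 lat 0.35 | open 23.3 torque [-0.016  0.432 -0.149]
 row turn z 1.0 shift [-2.273 -1.792  0.   ]  rad in tool [-0.669  0.743 -0.002] tan in tool [-0.743 -0.669  0.003]
```

>>> {"method": "carry_out", "body": {"increments": [[0,0,1,-2.27,-1.8,0,15],[0,0,1,-2.27,-1.8,0,15],[0,0,1,-2.27,-1.8,0,15],[0,0,1,-2.27,-1.8,0,15]]}}

```text
time: 24.62
ee_pos: [0.4939, -0.2701, 0.1623]
tcp_rot: [-89.3, 82.0, -7.6]
wrist_force: [-1.9, 1.0, -0.7]
opening: 0.0233
```

```bash
python3 arc.py R 1
```

```text
t 24.62 theta 0.570 (32.7deg) r 176.4 lat 0.5 dip 82.0 | F resist 1.75 radial 1.25 lat 0.74 | open 23.3 torque [ 0.13   0.495 -0.091]
 row turn z 1.0 shift [-2.272 -1.792  0.   ]  rad in tool [-0.669  0.743 -0.002] tan in tool [-0.743 -0.669  0.003]
```

>>> {"method": "carry_out", "body": {"increments": [[0,0,1,-2.3,-1.75,0,15],[0,0,1,-2.27,-1.8,0,15],[0,0,1,-2.27,-1.8,0,15],[0,0,1,-2.27,-1.8,0,15]]}}

```text
time: 25.12
ee_pos: [0.4999, -0.271, 0.1721]
tcp_rot: [-88.7, 86.0, -6.9]
wrist_force: [-1.4, 1.7, -1.7]
opening: 0.0233
```

```bash
python3 arc.py R 1
```

```text
t 25.12 theta 0.640 (36.7deg) r 176.4 lat 0.4 dip 86.0 | F resist 2.33 radial 0.25 lat 1.50 | open 23.3 torque [ 0.152  0.342 -0.071]
 row turn z 1.0 shift [-2.272 -1.793  0.   ]  rad in tool [-0.669  0.743 -0.001] tan in tool [-0.743 -0.669  0.003]
```

>>> {"method": "carry_out", "body": {"increments": [[0,0,1,-2.27,-1.8,0.1,15],[0,0,1,-2.27,-1.8,0,15],[0,0,1,-2.27,-1.8,0,15],[0,0,1,-2.27,-1.8,0,15]]}}

```text
time: 25.62
ee_pos: [0.5066, -0.272, 0.1815]
tcp_rot: [-11.5, 89.9, 70.2]
wrist_force: [-1.9, 0.2, -0.9]
opening: 0.0236
```

```bash
python3 arc.py R 1
```

```text
t 25.62 theta 0.710 (40.7deg) r 176.4 lat 0.4 dip 90.0 | F resist 1.95 radial 0.88 lat -0.06 | open 23.6 torque [ 0.077  0.296 -0.088]
 row turn z 1.0 shift [-2.271 -1.792  0.   ]  rad in tool [-0.669  0.743 -0.001] tan in tool [-0.743 -0.669  0.003]
```

>>> {"method": "carry_out", "body": {"increments": [[0,0,1,-2.3,-1.75,0,15],[0,0,1,-2.27,-1.8,0,15],[0,0,1,-2.27,-1.8,0,15],[0,0,1,-2.27,-1.8,0,15]]}}

```text
time: 26.12
ee_pos: [0.514, -0.2731, 0.1904]
tcp_rot: [88.7, 86.0, 170.5]
wrist_force: [-0.6, -0.3, -1.7]
opening: 0.0235
```

```bash
python3 arc.py R 1
```

```text
t 26.12 theta 0.780 (44.7deg) r 176.4 lat 0.4 dip 94.0 | F resist 1.57 radial -0.78 lat -0.38 | open 23.5 torque [-0.045  0.124 -0.067]
 row turn z 1.0 shift [-2.271 -1.793  0.   ]  rad in tool [-0.67   0.743 -0.001] tan in tool [-0.743 -0.67   0.003]
```

>>> {"method": "carry_out", "body": {"increments": [[0,0,1,-2.25,-1.8,0,15],[0,0,1,-2.27,-1.8,0,15],[0,0,1,-2.27,-1.8,0,15],[0,0,1,-2.27,-1.8,0,15]]}}

```text
time: 26.62
ee_pos: [0.5219, -0.2743, 0.1988]
tcp_rot: [89.4, 82.0, 171.1]
wrist_force: [-1.5, -0.6, -0.9]
opening: 0.0235
```

```bash
python3 arc.py R 1
```

```text
t 26.62 theta 0.850 (48.7deg) r 176.4 lat 0.3 dip 98.0 | F resist 1.66 radial 0.21 lat -0.85 | open 23.5 torque [-0.163  0.114 -0.088]
 row turn z 1.0 shift [-2.271 -1.792  0.   ]  rad in tool [-0.669  0.743 -0.001] tan in tool [-0.743 -0.669  0.003]
```

>>> {"method": "carry_out", "body": {"increments": [[0,0,1,-2.27,-1.8,-0.1,15],[0,0,1,-2.27,-1.8,0,15],[0,0,1,-2.27,-1.8,0,15],[0,0,1,-2.27,-1.8,0,15]]}}

```text
time: 27.12
ee_pos: [0.5303, -0.2755, 0.2065]
tcp_rot: [89.5, 78.0, 171.3]
wrist_force: [-1.2, 0.2, -0.8]
opening: 0.0238
```

```bash
python3 arc.py R 1
```

```text
t 27.12 theta 0.920 (52.7deg) r 176.3 lat 0.2 dip 102.0 | F resist 1.46 radial 0.04 lat 0.03 | open 23.8 torque [-0.024 -0.004 -0.139]
 row turn z 1.0 shift [-2.271 -1.792  0.   ]  rad in tool [-0.669  0.743 -0.   ] tan in tool [-0.743 -0.669  0.003]
```

>>> {"method": "carry_out", "body": {"increments": [[0,0,1,-2.27,-1.8,0,15],[0,0,1,-2.27,-1.8,0,15],[0,0,1,-2.27,-1.8,0,15],[0,0,1,-2.27,-1.8,0,15]]}}

```text
time: 27.62
ee_pos: [0.5394, -0.2769, 0.2137]
tcp_rot: [89.7, 74.0, 171.4]
wrist_force: [-1.3, -0.5, -1.5]
opening: 0.0236
```

```bash
python3 arc.py R 1
```

```text
t 27.62 theta 0.990 (56.7deg) r 176.3 lat 0.2 dip 106.0 | F resist 1.78 radial -0.61 lat -0.63 | open 23.6 torque [-0.076 -0.107 -0.116]
 row turn z 1.0 shift [-2.27  -1.792  0.   ]  rad in tool [-0.67   0.743 -0.   ] tan in tool [-0.743 -0.67   0.003]
```

>>> {"method": "carry_out", "body": {"increments": [[0,0,1,-2.25,-1.8,0,15],[0,0,1,-2.27,-1.8,0,15],[0,0,1,-2.27,-1.8,0,15],[0,0,1,-2.27,-1.8,0,15]]}}

```text
time: 28.12
ee_pos: [0.5488, -0.2783, 0.2202]
tcp_rot: [89.7, 70.0, 171.5]
wrist_force: [-1.1, -0.0, -0.8]
opening: 0.0234
```

```bash
python3 arc.py R 1
```

```text
t 28.12 theta 1.059 (60.7deg) r 176.3 lat 0.1 dip 110.0 | F resist 1.29 radial -0.22 lat -0.20 | open 23.4 torque [-0.018 -0.077 -0.069]
 row turn z 1.0 shift [-2.27  -1.792  0.   ]  rad in tool [-0.67   0.743 -0.   ] tan in tool [-0.743 -0.67   0.003]
```

>>> {"method": "carry_out", "body": {"increments": [[0,0,1,-2.27,-1.8,0,15],[0,0,1,-2.27,-1.8,0,15],[0,0,0.5,-1.15,-0.9,0,15]]}}

```text
time: 28.5
ee_pos: [0.555, -0.2792, 0.2238]
tcp_rot: [89.8, 67.5, 171.5]
wrist_force: [-0.9, -0.1, 0.6]
opening: 0.023
```

```bash
python3 arc.py R .25
```

```text
t 28.50 theta 1.103 (63.2deg) r 176.3 lat 0.1 dip 112.5 | F resist 0.54 radial 0.95 lat -0.19 | open 23.0 torque [-0.06   0.08  -0.068]
 row turn z 0.25 shift [-0.57  -0.444  0.   ]  rad in tool [-0.669  0.743  0.   ] tan in tool [-0.743 -0.669  0.003]
```

>>> {"method": "carry_out", "body": {"increments": [[0,0,0.4,-0.9,-0.7,0,15],[0,0,0.4,-0.9,-0.7,0,15]]}}

```text
time: 28.75
ee_pos: [0.5569, -0.2795, 0.2249]
tcp_rot: [89.8, 66.8, 171.5]
wrist_force: [-1.6, 0.3, -1.1]
opening: 0.0229
```

```bash
python3 arc.py R .25
```

```text
t 28.75 theta 1.116 (64.0deg) r 176.3 lat 0.1 dip 113.2 | F resist 1.90 radial -0.37 lat 0.04 | open 22.9 torque [-0.1   -0.107 -0.042]
 row turn z 0.25 shift [-0.57  -0.444  0.   ]  rad in tool [-0.67   0.743  0.   ] tan in tool [-0.743 -0.67   0.003]
```

>>> {"method": "carry_out", "body": {"increments": [[0,0,0.4,-0.9,-0.7,0,15]]}}

```text
time: 28.88
ee_pos: [0.5578, -0.2796, 0.2255]
tcp_rot: [89.8, 66.4, 171.5]
wrist_force: [-1.3, -0.7, -1.4]
opening: 0.0234
```

```bash
python3 arc.py R .25
```

```text
t 28.88 theta 1.123 (64.3deg) r 176.3 lat 0.1 dip 113.6 | F resist 1.66 radial -0.77 lat -0.87 | open 23.4 torque [-0.133 -0.174 -0.013]
 row turn z 0.25 shift [-0.57  -0.444  0.   ]  rad in tool [-0.669  0.743  0.   ] tan in tool [-0.743 -0.669  0.003]
```

>>> {"method": "carry_out", "body": {"increments": [[0,0,0.4,-0.9,-0.7,0,15]]}}

```text
time: 29.0
ee_pos: [0.5588, -0.2798, 0.2261]
tcp_rot: [89.8, 66.0, 171.5]
wrist_force: [-0.9, -0.6, -1.3]
opening: 0.0235
```

```bash
python3 arc.py R .25
```

```text
t 29.00 theta 1.130 (64.7deg) r 176.3 lat 0.1 dip 114.0 | F resist 1.30 radial -0.88 lat -0.68 | open 23.5 torque [-0.156 -0.221 -0.03 ]
 row turn z 0.25 shift [-0.57  -0.444  0.   ]  rad in tool [-0.669  0.743  0.   ] tan in tool [-0.743 -0.669  0.003]
```

>>> {"method": "carry_out", "body": {"increments": [[0,0,0.3,-0.7,-0.5,0,15]]}}

```text
time: 29.12
ee_pos: [0.5596, -0.2799, 0.2264]
tcp_rot: [89.8, 65.7, 171.5]
wrist_force: [-1.1, -0.3, -1.8]
opening: 0.0237
```

```bash
python3 arc.py R .25
```

```text
t 29.12 theta 1.135 (65.0deg) r 176.2 lat 0.1 dip 114.3 | F resist 1.73 radial -1.26 lat -0.48 | open 23.7 torque [-0.098 -0.235 -0.017]
 row turn z 0.25 shift [-0.57  -0.444  0.   ]  rad in tool [-0.669  0.743  0.   ] tan in tool [-0.743 -0.669  0.003]
```

>>> {"method": "carry_out", "body": {"increments": [[0,0,0.3,-0.7,-0.5,0,15]]}}

```text
time: 29.25
ee_pos: [0.5603, -0.28, 0.2268]
tcp_rot: [89.8, 65.4, 171.5]
wrist_force: [-1.0, -1.5, -1.4]
opening: 0.0233
```

```bash
python3 arc.py R .25
```

```text
t 29.25 theta 1.140 (65.3deg) r 176.3 lat 0.1 dip 114.6 | F resist 1.24 radial -0.94 lat -1.65 | open 23.3 torque [-0.207 -0.227 -0.03 ]
 row turn z 0.25 shift [-0.57  -0.444  0.   ]  rad in tool [-0.669  0.743  0.   ] tan in tool [-0.743 -0.669  0.003]
```

>>> {"method": "carry_out", "body": {"increments": [[0,0,0.3,-0.7,-0.5,0,15]]}}

```text
time: 29.38
ee_pos: [0.5607, -0.28, 0.227]
tcp_rot: [89.8, 65.0, 171.5]
wrist_force: [-5.0, 0.5, -5.3]
opening: 0.0238
```

```bash
python3 arc.py R .25
```

```text
t 29.38 theta 1.143 (65.5deg) r 176.2 lat 0.1 dip 115.0 | F resist 6.74 radial -2.87 lat -0.18 | open 23.8 torque [-0.069  0.086 -0.073]
 row turn z 0.25 shift [-0.572 -0.442  0.   ]  rad in tool [-0.667  0.745  0.   ] tan in tool [-0.745 -0.667  0.004]
```

R is at its stop too (6.7 N at 1.143). Releasing and heading back to M to close it.

>>> {"method": "carry_out", "body": {"increments": [[0,0,0,0.3,0.3,0,28],[0,0,0,0,0,0,45],[0,0,0,0,0,0,60],[0,0,0,-20,0,0,60],[0,0,0,-35,8,0,60],[0,0,0,-35,20,0,60]]}}

```text
time: 30.12
ee_pos: [0.5784, -0.2913, 0.266]
tcp_rot: [94.1, 71.0, 176.2]
wrist_force: [0.1, -1.2, 1.9]
opening: 0.0516
```

```bash
python3 st.py M 88 .176 -.06 .636;python3 - <<'E'
from z import *
from workcell import vision
for n in("top","scene"): cv2.imwrite(f"pics/{n}8.png",vision.camera(n)[...,::-1])
E
```

```text
t 30.125 p [ 0.578 -0.291  0.266] q [-23.917  48.171  70.766 130.489  -6.407 -14.996] F [ 0.069 -1.194  1.923] Ftool [-1.867  0.399 -1.218] open 0.05156361054785745
turn,shift [  4.588  -2.026 -20.858] [ 41.592  87.04  309.856]
```

View pics/scene8.png

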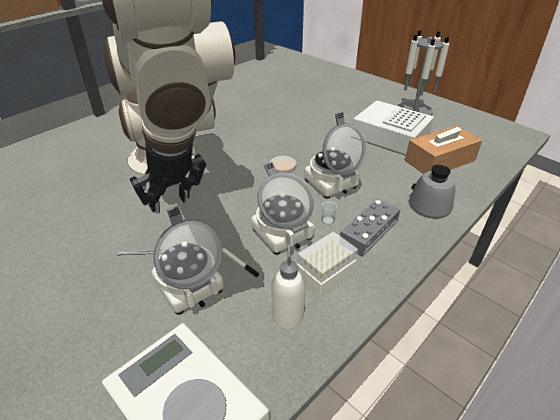

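View pics/top8.png

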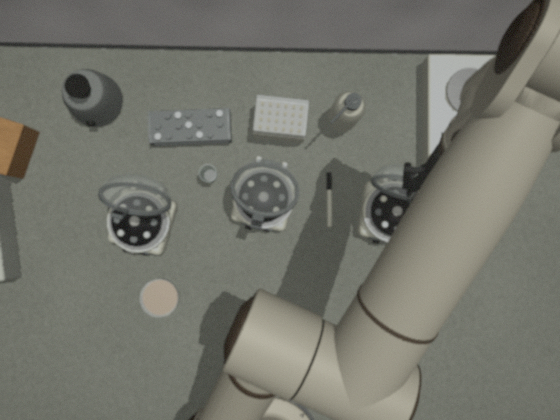

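Scene view: lids L and R stand fully open, with tabs at (340,120) and (175,213), and M is partly open with its tab at (270,168). I'm lifting clear first.

>>> {"method": "carry_out", "body": {"increments": [[0,0,-3,-20,7,0,60],[0,0,-5,-30,8,0,60],[0,0,-5,-20,6,15,60],[0.7,-0.4,-4,0,6,40,60],[0.7,-0.4,-4,0,0,50,60],[0.7,-0.4,0,0,0,50,60],[0.7,-0.4,0,0,0,50,60],[0.7,-0.4,0,0,0,50,60]]}}

```text
time: 31.22
ee_pos: [0.6111, -0.0357, 0.3387]
tcp_rot: [-70.5, 87.6, 8.2]
wrist_force: [0.3, 0.8, -0.0]
opening: 0.0514
```

```bash
python3 st.py M 88 .176 -.06 .636;python3 st.py M 88 .176 .0165 .636
```

```text
t 31.225 p [ 0.611 -0.036  0.339] q [ -3.57   16.08   35.197 106.79    0.487   7.696] F [ 0.319  0.808 -0.039] Ftool [ 0.057 -0.153  0.854] open 0.05135744328792108
turn,shift [1.229 0.84  0.233] [ 87.77  100.635  44.659]
t 31.225 p [ 0.611 -0.036  0.339] q [ -3.57   16.08   35.197 106.79    0.487   7.696] F [ 0.319  0.808 -0.039] Ftool [ 0.057 -0.153  0.854] open 0.05135744328792108
turn,shift [1.229 0.84  0.233] [164.261 100.958  43.541]
```

>>> {"method": "carry_out", "body": {"increments": [[0.4,0.3,0.2,5,25,15,60],[0.4,0.3,0,10,35,15,60],[0.4,0.3,0,20,35,13,60],[0,0,0,35,6,0,60],[0,0,0,15,0,0,60],[0,0,0,0,0,0,60]]}}

```text
time: 31.98
ee_pos: [0.524, 0.0247, 0.2484]
tcp_rot: [-93.5, 88.2, -16.0]
wrist_force: [-0.1, 0.0, 0.3]
opening: 0.0513
```

```bash
python3 st.py M 88 .176 .0165 .636;python3 - <<'E'
from z import *
from workcell import vision
for n in("top","scene"): cv2.imwrite(f"pics/{n}9.png",vision.camera(n)[...,::-1])
s=cv2.imread("pics/scene9.png");cv2.imwrite("pics/v9.png",zoom(s,225,110,110,120,4))
E
```

```text
t 31.975 p [0.524 0.025 0.248] q [ 3.012  0.148  6.962 95.126 -0.58  15.457] F [-0.128  0.033  0.287] Ftool [-0.291  0.123  0.004] open 0.0512882483735361
turn,shift [ 0.048 -0.107 -0.219] [77.157 -0.281  3.815]
```

View pics/v9.png

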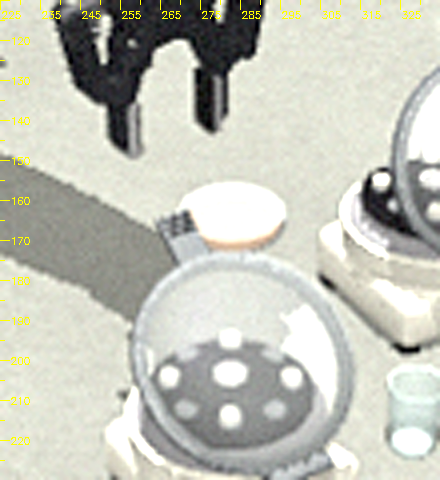

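The fingers are above tab M, which is at (270,166). Descending to regrip.

>>> {"method": "carry_out", "body": {"increments": [[0,0,0,22,0,2.5,60],[0,0,0,25,0,2.3,60],[0,0,0,20,0,0,60],[0,0,0,10,0,0,50],[0,0,0,0,0,0,36],[0,0,0,0,0,0,28.5]]}}

```text
time: 32.83
ee_pos: [0.5278, 0.0289, 0.1717]
tcp_rot: [-93.6, 88.2, -16.1]
wrist_force: [0.7, -1.0, -0.9]
opening: 0.0243
```

```bash
python3 arc.py M -2;python3 st.py M 88 .176 .0165 .636
```

```text
t 32.83 theta 0.638 (36.6deg) r 176.1 lat 1.2 dip 88.2 | F resist 0.20 radial -1.27 lat -0.85 | open 24.3 torque [-0.145  0.068  0.019]
 row turn z -2.0 shift [4.788 3.267 0.   ]  rad in tool [-0.639  0.77  -0.   ] tan in tool [-0.77  -0.639 -0.002]
t 32.825 p [0.528 0.029 0.172] q [ 3.453 -0.514 -2.213 86.608 -0.6   15.889] F [ 0.679 -1.02  -0.937] Ftool [ 0.966 -0.853 -0.848] open 0.024306776472384804
turn,shift [ 0.057 -0.112 -0.207] [ 0.409  0.117 -1.211]
```

>>> {"method": "carry_out", "body": {"increments": [[0,0,0,0,0,-0.1,20],[0,0,0,0,0,0,15],[0,0,-1,2.4,1.65,0,15],[0,0,-1,2.4,1.65,0,15]]}}

```text
time: 33.33
ee_pos: [0.524, 0.0296, 0.1657]
tcp_rot: [-91.9, 86.2, -14.3]
wrist_force: [-3.8, -1.0, 5.3]
opening: 0.0236
```

```bash
python3 arc.py M -2
```

```text
t 33.33 theta 0.596 (34.2deg) r 176.1 lat 1.1 dip 86.2 | F resist -2.28 radial 5.96 lat -1.84 | open 23.6 torque [-0.16   0.634  0.08 ]
 row turn z -2.0 shift [4.816 3.231 0.   ]  rad in tool [-0.633  0.774 -0.   ] tan in tool [-0.774 -0.633 -0.002]
```

>>> {"method": "carry_out", "body": {"increments": [[0,0,-1,2.15,1.9,-0.1,15],[0,0,-1.5,3.5,2.6,0,15],[0,0,-1.5,3.6,2.5,0,15]]}}

```text
time: 33.7
ee_pos: [0.5184, 0.0308, 0.1556]
tcp_rot: [-90.9, 82.1, -13.3]
wrist_force: [2.2, -2.0, 0.7]
opening: 0.0236
```

```bash
python3 arc.py M -2
```

```text
t 33.70 theta 0.526 (30.1deg) r 176.2 lat 1.1 dip 82.1 | F resist -1.88 radial -1.82 lat -1.50 | open 23.6 torque [-0.248 -0.317  0.038]
 row turn z -2.0 shift [4.816 3.236 0.   ]  rad in tool [-0.633  0.774 -0.   ] tan in tool [-0.774 -0.633 -0.002]
```

>>> {"method": "carry_out", "body": {"increments": [[0,0,-2,4.9,3.1,-0.1,15],[0,0,-2,4.8,3.25,-0.1,15],[0,0,-2,4.8,3.25,0,15]]}}

```text
time: 34.08
ee_pos: [0.5115, 0.0322, 0.1397]
tcp_rot: [-90.4, 76.1, -12.8]
wrist_force: [1.0, -0.3, 1.0]
opening: 0.0238
```

```bash
python3 arc.py M -2
```

```text
t 34.08 theta 0.421 (24.1deg) r 176.2 lat 1.0 dip 76.1 | F resist -1.32 radial -0.47 lat -0.05 | open 23.8 torque [ 0.012 -0.248  0.073]
 row turn z -2.0 shift [4.814 3.238 0.   ]  rad in tool [-0.634  0.774  0.   ] tan in tool [-0.774 -0.634 -0.002]
```

>>> {"method": "carry_out", "body": {"increments": [[0,0,-2,4.85,3.2,0,15],[0,0,-2,4.8,3.25,0,15],[0,0,-2,4.8,3.25,0,15]]}}

```text
time: 34.45
ee_pos: [0.5062, 0.0333, 0.1232]
tcp_rot: [-90.3, 70.1, -12.7]
wrist_force: [1.9, -1.4, 0.7]
opening: 0.0232
```

```bash
python3 arc.py M -2
```

```text
t 34.45 theta 0.317 (18.2deg) r 176.2 lat 0.9 dip 70.1 | F resist -1.38 radial -1.84 lat -0.93 | open 23.2 torque [ 0.019 -0.263  0.106]
 row turn z -2.0 shift [4.812 3.241 0.   ]  rad in tool [-0.634  0.773  0.001] tan in tool [-0.773 -0.634 -0.002]
```

>>> {"method": "carry_out", "body": {"increments": [[0,0,-2,4.9,3.15,-0.1,15],[0,0,-2,4.8,3.2,0,15],[0,0,-2,4.8,3.25,0,15]]}}

```text
time: 34.83
ee_pos: [0.5027, 0.0341, 0.1062]
tcp_rot: [-90.2, 64.1, -12.6]
wrist_force: [1.6, -0.3, 0.8]
opening: 0.0237
```

```bash
python3 arc.py M -2
```

```text
t 34.83 theta 0.212 (12.2deg) r 176.2 lat 0.9 dip 64.1 | F resist -1.19 radial -1.36 lat 0.07 | open 23.7 torque [ 0.105 -0.111  0.097]
 row turn z -2.0 shift [4.812 3.24  0.   ]  rad in tool [-0.634  0.773  0.001] tan in tool [-0.773 -0.634 -0.002]
```

>>> {"method": "carry_out", "body": {"increments": [[0,0,-2,4.9,3.15,0,15],[0,0,-2,4.8,3.2,0,15],[0,0,-2,4.8,3.25,0,15]]}}

```text
time: 35.2
ee_pos: [0.5009, 0.0345, 0.0889]
tcp_rot: [-90.1, 58.1, -12.5]
wrist_force: [1.0, -0.4, 1.3]
opening: 0.0238
```

```bash
python3 arc.py M -1
```

```text
t 35.20 theta 0.107 (6.2deg) r 176.2 lat 0.9 dip 58.1 | F resist -1.42 radial -0.86 lat -0.15 | open 23.8 torque [0.163 0.015 0.09 ]
 row turn z -1.0 shift [2.392 1.64  0.   ]  rad in tool [-0.634  0.773  0.001] tan in tool [-0.773 -0.634 -0.001]
```

>>> {"method": "carry_out", "body": {"increments": [[0,0,-1,2.4,1.6,0,15],[0,0,-1,2.4,1.6,0,15],[0,0,-1,2.4,1.65,0,15],[0,0,-1,2.4,1.65,0,15]]}}

```text
time: 35.7
ee_pos: [0.5006, 0.0344, 0.0773]
tcp_rot: [-90.2, 54.2, -12.5]
wrist_force: [0.1, 3.5, 1.9]
opening: 0.0235
```

```bash
python3 arc.py M -.4
```

```text
t 35.70 theta 0.038 (2.2deg) r 176.1 lat 0.8 dip 54.2 | F resist -1.81 radial 0.77 lat 3.41 | open 23.5 torque [0.665 0.181 0.453]
 row turn z -0.4 shift [0.955 0.659 0.   ]  rad in tool [-0.633  0.774  0.001] tan in tool [-0.774 -0.633 -0.002]
```

>>> {"method": "carry_out", "body": {"increments": [[0,0,-0.4,0.95,0.7,0.2,15],[0,0,-0.4,0.95,0.7,0.1,15]]}}

```text
time: 35.95
ee_pos: [0.5007, 0.0344, 0.0751]
tcp_rot: [-90.2, 53.5, -12.6]
wrist_force: [1.9, 1.5, 1.7]
opening: 0.0236
```

```bash
python3 arc.py M -.4
```

```text
t 35.95 theta 0.025 (1.4deg) r 176.1 lat 0.8 dip 53.5 | F resist -1.73 radial -1.46 lat 1.84 | open 23.6 torque [0.479 0.074 0.403]
 row turn z -0.4 shift [0.954 0.66  0.   ]  rad in tool [-0.633  0.774  0.001] tan in tool [-0.774 -0.633 -0.002]
```

>>> {"method": "carry_out", "body": {"increments": [[0,0,-0.4,0.95,0.65,0.1,15]]}}

```text
time: 36.08
ee_pos: [0.5008, 0.0344, 0.074]
tcp_rot: [-90.2, 53.1, -12.6]
wrist_force: [-2.9, 1.7, 7.3]
opening: 0.0236
```

```bash
python3 arc.py M -.4
```

```text
t 36.08 theta 0.018 (1.0deg) r 176.1 lat 0.8 dip 53.1 | F resist -7.17 radial 3.46 lat 1.09 | open 23.6 torque [0.281 0.063 0.256]
 row turn z -0.4 shift [0.954 0.66  0.   ]  rad in tool [-0.633  0.774  0.001] tan in tool [-0.774 -0.633 -0.002]
```

>>> {"method": "carry_out", "body": {"increments": [[0,0,0,0,0,0,28],[0,0,0,0,0,0,45],[0,0,0,0,0,0,60],[0,0,0,-20,0,0,60],[0,0,0,-40,0,0,60],[0,0,0,-50,0,0,60],[0,0,0,-50,0,0,60]]}}

```text
time: 36.95
ee_pos: [0.4123, 0.059, 0.2041]
tcp_rot: [-90.7, 53.6, -13.3]
wrist_force: [-1.7, -0.3, -1.5]
opening: 0.0513
```

Run:
```python
from z import *
from workcell import vision
for n in("top","scene"): cv2.imwrite(f"pics/{n}10.png",vision.camera(n)[...,::-1])
t=cv2.imread("pics/top10.png"); s=cv2.imread("pics/scene10.png")
cv2.imwrite("pics/v10.png",np.hstack([zoom(t,215,140,95,120,4),zoom(s,235,150,95,120,4)]))
```

```text
(no output)
```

View pics/v10.png

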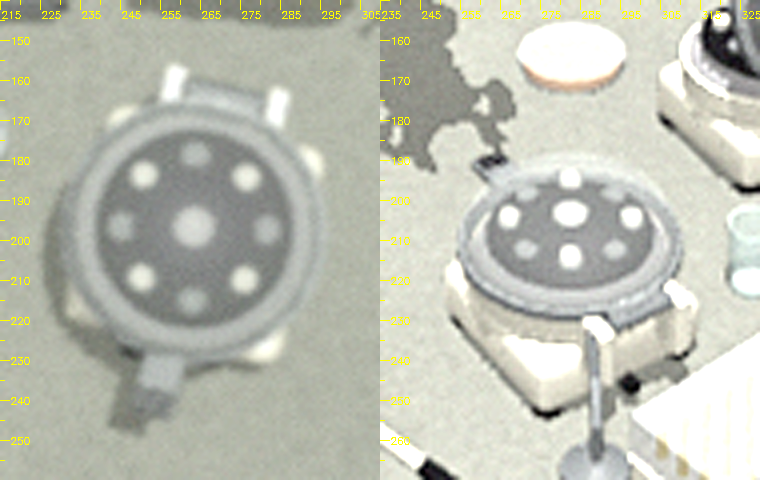

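View pics/top10.png

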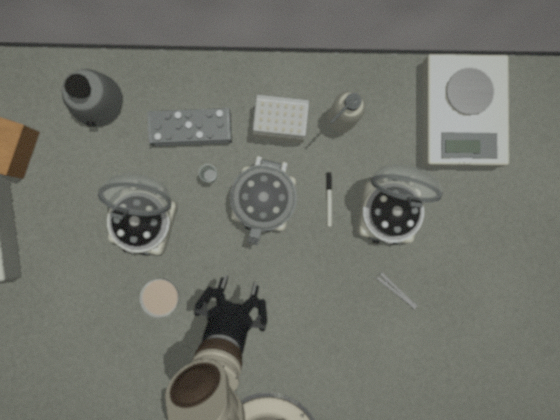

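View pics/scene10.png

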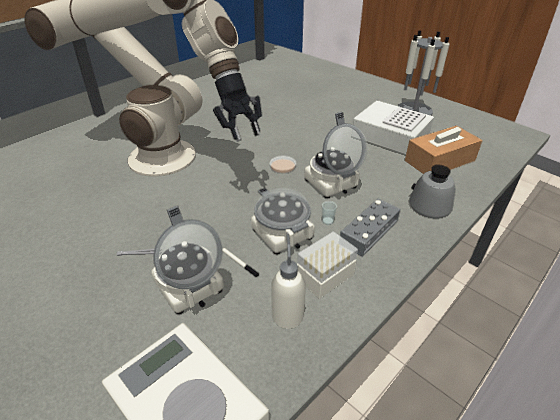

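M looks shut in both views, with its tab at about (253,241) in top and (262,191) in scene. I'll measure the tab heights of all three.

Run:
```python
from z import *
t=cv2.imread("pics/top10.png"); s=cv2.imread("pics/scene10.png")
cv2.imwrite("pics/v11.png",np.vstack([np.hstack([zoom(t,x,y,44,44,6) for x,y in ((110,165),(235,210),(375,155))]),
 np.hstack([zoom(s,x,y,44,44,6) for x,y in ((320,100),(245,175),(155,195))])]))
```

```text
(no output)
```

View pics/v11.png

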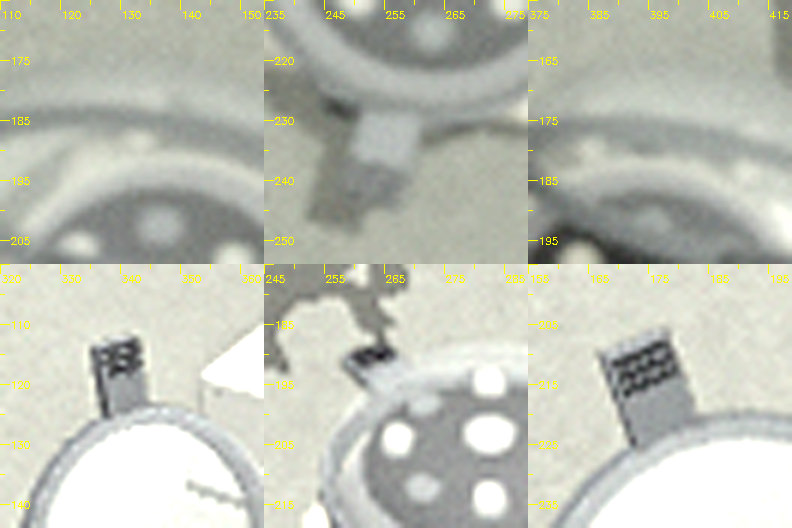

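Run:
```python
from plan import *
print('M tab',tri((253.2,241.7),(263.5,190.5)))
for k,px in (('L',(340.3,115.7)),('M',(263.5,190.5)),('R',(174.5,212.2))):
    u,v=axes(k);h=np.array([*Hg[k][0],.08]);o,d=ray("scene",px);q=o+d*((h-o)@v)/(d@v)-h
    print(k,'r',np.hypot(q@u,q[2]),'theta',np.arctan2(q[2],-(q@u))-.023)
```

```text
M tab (array([0.488, 0.038, 0.081]), np.float64(0.003594658709559073))
L r 0.17426383401781315 theta 1.1797922150330906
M r 0.17345279022451873 theta 0.012269019086639806
R r 0.173508941611856 theta 1.1523035626193086
```

```bash
python3 -c "
from workcell import job_done,sensors
print(sensors.get_obs()['time'],sensors.get_obs()['wrist_force']);print(job_done())"
```

```text
37.05 [ 0.66287446  0.13166958 -0.67097607]
the job is handed in; nothing more can be done
None
```

The two good lids (left and right) are open at their stops and the bad one (middle) is shut. However, I went over your force limit once while finding the bind. I handed in at 37 s, with the gripper clear of everything.

- **Left and right:** both swung up at a steady 0.5–2.6 N and came to a sharp stop at about 1.14 rad, at 6.6–6.7 N. The final picture puts them at about 1.18 and 1.15 rad against the 1.15 stop.
- **Middle:** it bound abruptly at about 0.64 rad. I left it there, opened the right one, then came back and eased it shut at 1–2 N until it seated at 7 N. Its tab now measures 81 mm high, against 84 mm for shut, which is within what the cameras can resolve.

**Force limit exceeded:** where the middle lid bound, the force jumped from about 0 to 10.5 N within one two-step move. That is above the 9 N forcing limit, and at the level that can lift the front feet. I backed off in the very next step. The picture after that shows the unit on its feet, and its hinge posts are at the same pixels as at the start, so it did not shift.

The bench items look unmoved in the last pictures; I checked them by eye only. The arm reached its joint range limits while backing away from the left and right lids, and the tool twisted slightly there. The lids were not disturbed.

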